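Load mounted specimens into the test carrier, lock it and select the test

ROBOT

A 6-joint arm with a two-finger parallel gripper is mounted at the origin on the work surface. World frame = base frame: x ahead of the robot, y to its left, z up, the work surface at z = 0. Lengths are in m, angles in rad, forces in N, time in s.
With the tool pointing down it reaches from about 0.35 to 0.975 m from the base axis. Payload 4.9 kg.
Tool frame: the origin (TCP) lies midway between the tips of the shut fingers; the grasp point (between the pads) lies 19 mm behind it; z points along the fingers, y is the direction in which the jaws open and shut (so a half turn about z gives the same grasp; the last joint's range is limited). The gripper opens to 85 mm and grips with 20 to 120 N. Pads are 22 mm wide; open, the fingers measure 114 mm over their backs; the gripper's body (76 mm by 85 mm) begins 54 mm behind the grasp point. The pads swing forward as they close: fully open they stand 13 mm farther back than shut.
Start: joints at [1.183, 0.053, 1.613, -0, 1.476, -0.119], TCP at [0.166, 0.603, 0.231] pointing down, gripper open.
Joint ranges: [-3.01, 3.01], [-1.01, 2.22], [0.06, 2.58], [-1.02, 4.17], [0.09, 2.62], [-3.14, 3.14]. Speed limits (rad/s): [2.57, 2.57, 3.14, 3.14, 3.14, 3.14].

INTERFACE

Orientations are given as a rotation vector (axis times angle).
In Python, from station import ctrl gives the robot as it stands.
- The arm moves only by the tool jog_arm, never from a script. Its argument "steps" is a list of rows, each an object of numbers: "dx", "dy", "dz": the shift along the world's x, y, z in units of 60 mm (1.0 is 60 mm); "twist": the turn about the world's z in units of 10 degrees (1.0 is 10 degrees). A call has 1 to 5 rows; each row is the pose to reach, as a shift and turn from the pose measured when the call began; what a row does not reach only later rows make up. A row lasts 1/8 s, in which the tool goes at most 62.5 mm and 10.7 degrees, less where a joint would pass 70% of its speed; a pose out of reach is approached as far as the arm can. A call with a gripper value outside its range is refused whole. "gripper" is the closure in counts, from 0 (fully open) to 255 (shut), set as the call begins (left out, the last holds). The fingers move at their own pace and stop on an object; "newtons" is the grip in N (left out, the last holds). Time passes only in rows, so rows that repeat a pose let the fingers close. It gives the time, the measured TCP pose, the force and the opening at its end, in the units of the state.
- ctrl.get_obs(): the state, without advancing time (a new reading comes with each control period).
- ctrl.get_image(name): name is "scene" or "top"; returns a dict with "frame" (384x512x3 uint8, red, green, blue), "range_z" (384x512 float32, m along the optical axis (not along the pixel's ray), 0 where there is no reading), "fx", "fy", "cx", "cy" (pixels), "extrinsics" (4x4, takes a point from camera to world coordinates). Camera axes: x right, y down, z forward; pixel columns grow to the right and rows downward; lengths in m; the calibration is good to about 2 mm. A picture is of the moment at which its call begins.
- ctrl.finish_job(): hands the job in, once; it reports no verdict.
The state is a dict: "t": time; "q": joint angles; "dq": joint speeds; "effort": joint torques, N m; "tool_pos": TCP position; "tool_rot": TCP orientation; "contact_force": force on the tool from outside, world axes, zero at the start; "wrist_torque": the same for the moment, N m; "opening": finger opening in m.
Only numpy, scipy, OpenCV 4.12 (cv2) and the standard library are available. Lean on these libraries where they do the work, as an engineer would, in place of code of your own. Each camera call takes 0.05 s, during which the arm holds its last target.

TASK

Tilt the specimen bin fully forward, put every specimen puck that is in it flat into a pocket of the aluminium test carrier (one per pocket, any pocket), then shut the bin again. After that, lock the carrier with its captive screw-knob: push the knob down and turn it clockwise until it is fully home and stays down; last of all turn the selector to the mark with three dots. Let no specimen go missing, and do not disturb the bottle, jar and wooden box standing about.

Things in the scene. Friction and masses are not known exactly. Their poses are not given: they have to be found in the camera images.
- bin_case: White fixed sheet case of the tilt-out bin, 127 mm deep (x), 392 mm wide (y), 163 mm high; open at the front (its -x side, towards the robot). Origin on the table at the bottom front edge, middle of the width; x points into the case. Its roof covers only from x = 30 mm to the back, underside 157 mm high.
- bin (a joint): Tilt of the grey bin about its bottom front edge, rad: 0 shut, 0.55 fully tilted forward (towards the robot; stop). Friction holds it wherever it is left; about 2 to 4 N at the handle moves it.
- bin_hinge (a point): Point on the tilt axis (12 mm over the table, middle of the width), turning with the bin: x into the case, z up the front panel, y along the axis. In this frame the front panel is 6 mm thick (x -3 to 3) and reaches up to z = 130 mm.
- bin_handle (a point): Middle of the bin's steel handle bar, 10 mm thick, 100 mm long along y, 33 mm in front of the panel's face and 118 mm above the tilt axis; its two feet stand at the bar's ends, and between them one finger fits behind the bar.
- bin_floor (a point): Middle of the inner floor of the bin, z normal to that floor (up out of the bin). Floor 70 mm above the tilt axis and level when shut, 82 mm deep (x) and 360 mm wide (y); five dividers 8 mm high, 4 mm thick, 76 mm apart along y, part it into four places with a narrow strip at each end; the front panel rises 60 mm above the floor, the end walls 58 mm, the back 30 mm.
- puck1: Specimen puck: black plastic cylinder of 36 mm diameter, 28 mm high, with a steel slug in both end faces; origin at its centre, z along its axis; either face may be up. 60 g. Starts lying flat on the bin's floor; None if absent.
- puck2: Specimen puck: black plastic cylinder of 36 mm diameter, 28 mm high, with a steel slug in both end faces; origin at its centre, z along its axis; either face may be up. 60 g. Starts lying flat on the bin's floor; None if absent.
- puck3: Specimen puck: black plastic cylinder of 36 mm diameter, 28 mm high, with a steel slug in both end faces; origin at its centre, z along its axis; either face may be up. 60 g. Starts lying flat on the bin's floor; None if absent.
- puck4: Specimen puck: black plastic cylinder of 36 mm diameter, 28 mm high, with a steel slug in both end faces; origin at its centre, z along its axis; either face may be up. 60 g. Starts lying flat on the bin's floor; None if absent.
- carrier: Fixed aluminium test carrier, 150 mm (x) by 243 mm (y) by 30 mm high, origin on the table. Four square pockets 40 mm wide and 7 mm deep in its top, 68 mm apart, in two rows of two; the screw-knob stands beside them at (0, -90 mm).
- pocket1 (a point): Centre of the floor of a pocket of the carrier, 23 mm over the table; axes of the carrier. A seated puck's centre is 14 mm above it.
- pocket2 (a point): Centre of the floor of a pocket of the carrier, 23 mm over the table; axes of the carrier. A seated puck's centre is 14 mm above it.
- pocket3 (a point): Centre of the floor of a pocket of the carrier, 23 mm over the table; axes of the carrier. A seated puck's centre is 14 mm above it.
- pocket4 (a point): Centre of the floor of a pocket of the carrier, 23 mm over the table; axes of the carrier. A seated puck's centre is 14 mm above it.
- screw_grip (a point): Captive screw-knob, a black wing knob on a round dark steel boss, axis vertical. The point lies on the axis at half height of the wing, 79 mm over the table when up. Wing 42 mm long (this point's x axis), 14 mm thick (its y axis), 26 mm high (13 mm above and below the point), standing on a collar of 42 mm diameter. x points to the white line's end. Moves and turns with the knob.
- screw_push (a joint): How far the screw-knob is pushed down, m: 0 up, 0.009 the stop. A spring lifts it (3 N up, 6 N at the stop).
- screw_turn (a joint): Turn of the screw-knob, rad, clockwise seen from above: 0 at the start, stop at 2.5. The thread starts only if the knob is held down (over 0.006) while it is turned away from 0; turned while up it only idles on top of the thread and must be turned back to 0 first. Once started (past about 0.6 rad) the thread keeps it down when let go, and draws it to 0.007 to 0.008 down at the end; past 2.15 rad and over 0.0065 down it is fully home. Friction 0.04 N m.
- dial_box: White fixed selector box, 130 mm by 100 mm by 50 mm high, origin on the table under its centre and under the selector's axis; four short black ticks, with one, two, three and four black dots beyond them, lie round the selector on its top (clockwise).
- dial_grip (a point): Black selector, bar grip 42 mm long (this point's x axis), 14 mm thick (its y axis), 30 mm high, axis vertical. The point lies on the axis 76 mm over the table, 15 mm under the top of the bar, 14 mm over its round foot (44 mm diameter). x points to the end with the white line, which is the pointer.
- dial (a joint): Turn of the selector, rad, clockwise seen from above, with four spring detents: 0 one dot, 0.6 two dots, 1.2 three dots, 1.8 four dots; stops just beyond the ends. Detents of 0.03 to 0.08 N m pull it in from about 0.25 rad.
- wash_bottle: Bystander: white bottle 60 mm in diameter, 160 mm high, origin under its centre.
- jar: Bystander: amber jar 64 mm in diameter, 70 mm high, origin under its centre.
- gauge_box: Bystander: closed wooden box 70 x 100 x 30 mm, origin under its centre.
Not all that is in view belongs to the job. Of the things that look like the dial_box, the middle-sized one is meant.

How it is judged:
By the outcome, as a careful person would: the job done as asked, in the order asked, and still so for the second after the job is handed in, with the robot touching nothing.
Of puck1, puck2, puck3, puck4 only 2 to 4 are there at a start; the rules pass over those that are not, and their reading is None.
At some moment in a run one of puck1, puck2, puck3, puck4 may be knocked a few centimetres aside while the robot is not near it.
Once in a run the grip may slacken for a moment while it holds something.
It also fails if it takes over 210 s, if anything falls off the work surface, if the arm or the gripper's body presses on something with over 40 N, if the wrist force passes 120 N, or if a joint passes its speed limit or range.

## Working session

There is one attempt and no reset: what is moved stays moved. The work goes in short steps, Python scripts to look and compute and a tool call to move; the robot and the scene stay as the last step left them, time stands still between calls to the robot, and variables do not carry over. Pictures are saved under pics/ and viewed, and the job is handed in when it is done.

Besides the shell and the picture viewer there is one more tool, called after "Request:" in YAML: its name, and indented under it one key for each argument. jog_arm: Moves the arm, as the interface text tells. Its arguments: {"type":"object","properties":{"steps":{"type":"array"},"gripper":{"type":"number"},"newtons":{"type":"number"}},"required":["steps"]}

```bash
ls -la; mkdir -p pics; cat > h.py <<'E'
import numpy as np, cv2
from station import ctrl
def grab(name,tag):
    im=ctrl.get_image(name); cv2.imwrite(f'pics/{tag}.png',im['frame'][:,:,::-1]); np.savez(f'pics/{tag}.npz',**im); return im
def load(tag): return dict(np.load(f'pics/{tag}.npz'))
def pt(im,u,v):
    z=im['range_z'][int(round(v)),int(round(u))]
    p=np.array([(u-im['cx'])/im['fx']*z,(v-im['cy'])/im['fy']*z,z,1]); return (im['extrinsics']@p)[:3]
def cloud(im):
    v,u=np.mgrid[0:384,0:512]; z=im['range_z']
    p=np.stack([(u-im['cx'])/im['fx']*z,(v-im['cy'])/im['fy']*z,z,np.ones_like(z)],-1)
    P=(p@im['extrinsics'].T)[...,:3]; P[z==0]=np.nan; return P
def ray(im,u,v,h):
    d=im['extrinsics'][:3,:3]@np.array([(u-im['cx'])/im['fx'],(v-im['cy'])/im['fy'],1]); o=im['extrinsics'][:3,3]
    return o+d*(h-o[2])/d[2]
def proj(im,P):
    c=np.linalg.inv(im['extrinsics'])@np.append(P,1); return c[0]/c[2]*im['fx']+im['cx'],c[1]/c[2]*im['fy']+im['cy']
E
python3 - <<'E'
from h import *
for n in('scene','top'):
    im=grab(n,n+'0'); print(n,im['fx'],im['cx'],im['cy'],np.round(im['extrinsics'],3).tolist())
print(ctrl.get_obs())
E
```

```text
total 12
drwxr-xr-x  3 agent agent 4096 Dec  6 17:12 .
drwxr-xr-x 23 root  root  4096 Dec  6 17:12 ..
drwxr-xr-x  2 agent agent 4096 Dec  6 17:12 pics
scene 471.4904282689052 255.78698660227428 190.07756289158672 [[-0.867, 0.257, -0.427, 1.173], [0.498, 0.459, -0.736, 1.091], [0.007, -0.851, -0.526, 0.946], [0.0, 0.0, 0.0, 1.0]]
top 437.8341599146033 252.5969969534244 188.6958671453061 [[-0.038, -0.977, 0.211, 0.182], [-0.999, 0.038, -0.003, -0.084], [-0.005, -0.211, -0.978, 1.466], [0.0, 0.0, 0.0, 1.0]]
{'t': 0.1, 'q': array([ 1.18301474e+00,  5.33095615e-02,  1.61415958e+00, -2.92412082e-06,
        1.47598543e+00, -1.19023807e-01]), 'dq': array([-0.00209274, -0.00142837, -0.00313648, -0.00199249,  0.00255978,
       -0.0004453 ]), 'effort': array([-1.49052667e-04, -3.94908607e+01, -3.71361423e+01, -1.54504914e-04,
        4.02199905e-03,  2.20261671e-05]), 'tool_pos': array([0.16575991, 0.60203647, 0.23017262]), 'tool_rot': array([-4.20831571e-01, -3.11280938e+00,  2.83202036e-03]), 'contact_force': array([ 0.02034461, -1.1528771 , -0.00838454]), 'wrist_torque': array([-0.05636164, -0.03930906,  0.02954825]), 'opening': 0.08603912301332713}
```

View pics/scene0.png

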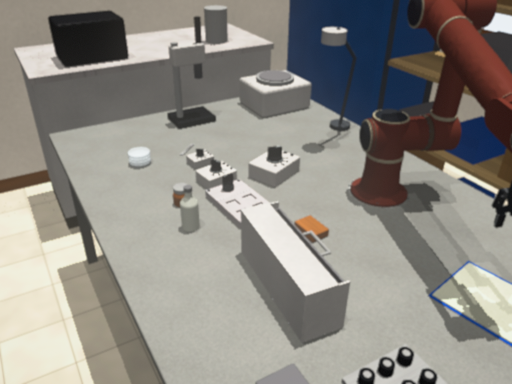

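View pics/top0.png

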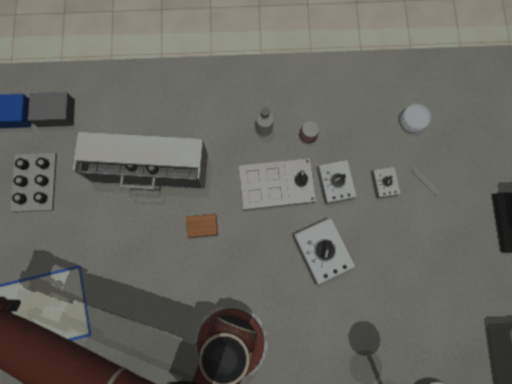

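Three boxes look like the dial_box. In the top view they are at (337,181), (386,182) and (324,250). The one at (337,181) looks middle-sized, so I'll confirm that with an enlarged crop and by measuring.

```bash
python3 - <<'E'
from h import *
im=load('top0'); f=im['frame'][:,:,::-1]
a=cv2.resize(f[120:225,60:215],None,fx=5,fy=5,interpolation=cv2.INTER_CUBIC); cv2.imwrite('pics/c1.png',a)
b=cv2.resize(f[145:290,230:410],None,fx=4.1,fy=4.1,interpolation=cv2.INTER_CUBIC); cv2.imwrite('pics/c2.png',b)
P=cloud(im)
for n,(u,v) in dict(mid=(337,195),small=(386,193),large=(315,265),carr=(287,185),bottle=(264,124),jar=(310,130),box=(200,226),roof=(140,150),handle=(140,187)).items(): print(n,np.round(P[v,u],3))
# size of boxes via height mask
m=((P[...,2]>0.035)&(P[...,2]<0.09)).astype(np.uint8)
n,l,s,c=cv2.connectedComponentsWithStats(m)
for i in range(1,n):
    if s[i,4]>150:
        q=P[l==i]; r=cv2.minAreaRect(q[:,:2].astype(np.float32)*1000); print(s[i],np.round(r[0]),np.round(r[1]),r[2],np.round(np.median(q[:,2]),3))
E
```

```text
mid [ 0.455 -0.365  0.052]
small [ 0.46  -0.534  0.03 ]
large [ 0.23  -0.275  0.071]
carr [ 0.5   -0.204  0.03 ]
bottle [ 0.691 -0.134  0.105]
jar [ 0.676 -0.288  0.073]
box [0.373 0.09  0.028]
roof [0.598 0.256 0.169]
handle [0.488 0.262 0.137]
[   0   92   72   33 2133] [800. 653.] [240. 104.] 89.60211181640625 0.071
[402 104  29  26 579] [ 719. -658.] [89. 90.] 28.038372039794922 0.055
[300 121  19  20 299] [ 681. -288.] [57. 62.] 2.1166489124298096 0.069
[155 148  52  39 251] [533. 124.] [ 97. 202.] 31.950345993041992 0.063
[ 87 161 109  16 826] [561. 274.] [353.  35.] 84.36119079589844 0.084
[ 318  160   38   43 1144] [ 505. -370.] [131. 102.] 8.796612739562988 0.051
[373 167  27  30 490] [ 498. -536.] [95. 74.] 5.164855003356934 0.039
[ 294  218   61   66 2227] [ 277. -307.] [174. 134.] 22.475309371948242 0.068
[493 323  19  61 583] [ -48. -823.] [ 52. 182.] 72.05616760253906 0.063
```

View pics/c1.png

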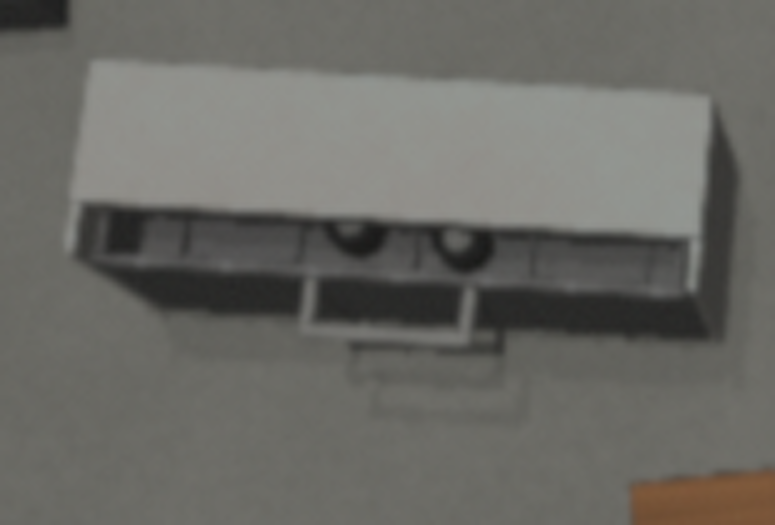

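View pics/c2.png

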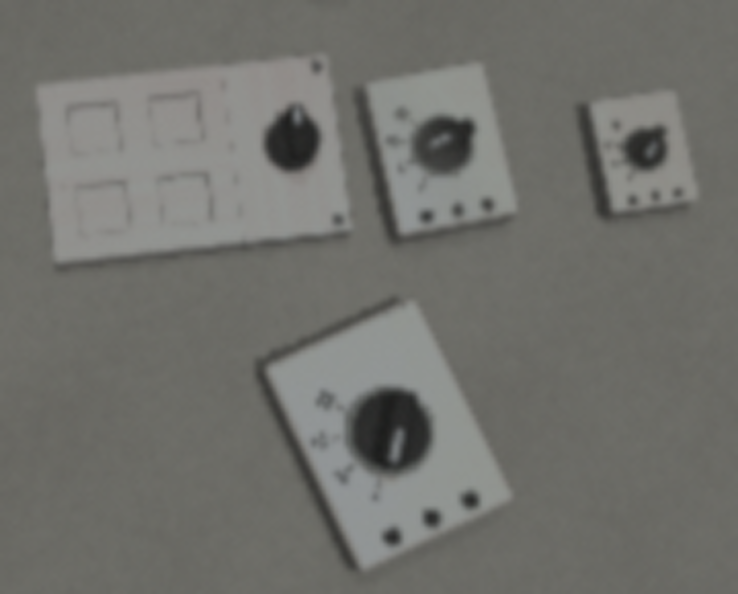

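The crop and the measured size agree. The box at (337,181) measures 131×102 mm and about 51 mm high, so it is the dial_box. The small one (95×74, 39 high) and the large one (174×134, 68 high) are decoys. Two pucks show in the bin at about (131,167) and (153,170), and more could be hidden under the roof. Next I'll measure the bin, carrier and handle.

```bash
python3 - <<'E'
from h import *
for n in('top0','scene0'):
    im=load(n);P=cloud(im);print(n)
    def rect(name,m):
        nn,l,s,c=cv2.connectedComponentsWithStats(m.astype(np.uint8))
        for i in range(1,nn):
            if s[i,4]>120:
                q=P[l==i]; r=cv2.minAreaRect(q[:,:2].astype(np.float32)*1000); 
                bx=cv2.boxPoints(r)
                print(name,s[i].tolist(),np.round(r[0],1),np.round(r[1],1),round(r[2],2),'z',np.round(np.median(q[:,2]),4), bx.round().astype(int).tolist())
    X,Y,Z=P[...,0],P[...,1],P[...,2]
    near=(X>0.3)&(X<0.75)&(Y>-0.55)&(Y<0.6)
    rect('roof',near&(Z>0.155)&(Z<0.18)&(Y>0))
    rect('carr',near&(Z>0.022)&(Z<0.042)&(Y<0.05)&(Y>-0.31)&(X>.4))
    rect('bar',near&(Z>0.115)&(Z<0.15)&(Y>0.15)&(X<0.52)&(Y<.35))
    rect('knobs',near&(Z>0.06)&(Z<0.1)&(Y<-0.15)&(X>.4)&(X<.6))
E
```

```text
top0
roof [73, 132, 130, 46, 3662] [588.2 265.6] [395.1 126.4] 84.61 z 0.1645 [[507, 75], [633, 63], [670, 456], [544, 468]]
carr [239, 158, 77, 52, 2863] [ 508.8 -169.3] [152.2 243.2] 3.98 z 0.0306 [[424, -53], [441, -296], [593, -285], [576, -43]]
bar [119, 176, 58, 13, 225] [501.4 239.1] [ 36.8 178.2] 0.23 z 0.1351 [[483, 328], [483, 150], [520, 150], [519, 328]]
knobs [296, 170, 12, 15, 131] [ 514.5 -250.2] [36.8 41.5] 86.96 z 0.074 [[493, -267], [534, -270], [536, -233], [495, -231]]
knobs [331, 173, 15, 14, 127] [ 504.6 -369.8] [39.5 41.3] 66.42 z 0.0751 [[478, -380], [516, -396], [531, -360], [494, -343]]
scene0
roof [241, 202, 109, 96, 3426] [588.7 264.1] [399.3 127.7] 84.62 z 0.1616 [[506, 71], [633, 59], [671, 457], [544, 469]]
carr [205, 180, 65, 45, 1097] [ 511.3 -169.9] [157.9 247.3] 5.15 z 0.028 [[422, -54], [444, -300], [601, -286], [579, -40]]
bar [303, 231, 28, 25, 140] [501.2 273.5] [109.6  28.9] 85.99 z 0.1317 [[483, 220], [512, 218], [519, 327], [491, 329]]
```

```bash
cat >> h.py <<'E'
from scipy.spatial.transform import Rotation as R
def st():
    o=ctrl.get_obs(); M=R.from_rotvec(o['tool_rot']).as_matrix(); ja=np.degrees(np.arctan2(M[1,1],M[0,1]))
    print('t',round(o['t'],2),'pos',np.round(o['tool_pos']*1000,1),'jaw',round(ja,1),'tilt',np.round(M[:,2],3),'F',np.round(o['contact_force'],1),'open',round(o['opening']*1000,1),'q',np.round(o['q'],2)); return o,ja
def to(x,y,z,jaw=None):
    o,ja=st(); d=(np.array([x,y,z])-o['tool_pos']*1000)/60; s='dx %.2f dy %.2f dz %.2f'%tuple(d)
    if jaw is not None: t=(jaw-ja+90)%180-90; s+=' twist %.2f (or +-18)'%(t/10)
    print(s)
xb=np.array([.9956,-.0938]); yb=np.array([.0938,.9956]); ob=np.array([525.1,271.0])
E
python3 -c "
from h import *
to(473.4,275.9,230,-5.4)"
```

```text
t 0.1 pos [165.8 602.  230.2] jaw 74.6 tilt [-0.001 -0.002 -1.   ] F [ 0.  -1.2 -0. ] open 86.0 q [ 1.18  0.05  1.61 -0.    1.48 -0.12]
dx 5.13 dy -5.44 dz -0.00 twist -8.00 (or +-18)
```

Request:
jog_arm:
  steps:
    - {"dx": 5.13,"dy": -5.43,"dz": 0.2,"twist": -8}
    - {"dx": 5.13,"dy": -5.43,"dz": 0.2,"twist": -8}
    - {"dx": 5.13,"dy": -5.43,"dz": 0.2,"twist": -8}
    - {"dx": 5.13,"dy": -5.43,"dz": 0.2,"twist": -8}
    - {"dx": 5.13,"dy": -5.43,"dz": 0.2,"twist": -8}
  gripper: 105
  newtons: 30

```text
t: 0.72
tool_pos: [0.3811, 0.3735, 0.2385]
tool_rot: [-1.789, -2.581, 0.002]
contact_force: [0.4, 0.7, 0.6]
opening: 0.05
```

```bash
python3 -c "
from h import *
to(473.4,275.9,230,-5.4)"
```

```text
t 0.72 pos [381.1 373.5 238.5] jaw 20.5 tilt [-0.002 -0.    -1.   ] F [0.4 0.7 0.6] open 50.0 q [ 0.64 -0.17  1.82  0.    1.5   0.28]
dx 1.54 dy -1.63 dz -0.14 twist -2.59 (or +-18)
```

Request:
jog_arm:
  steps:
    - {"dx": 1.54,"dy": -1.63,"dz": 0,"twist": -2.6}
    - {"dx": 1.54,"dy": -1.63,"dz": 0,"twist": -2.6}
    - {"dx": 1.54,"dy": -1.63,"dz": 0,"twist": -2.6}
    - {"dx": 1.54,"dy": -1.63,"dz": 0,"twist": -2.6}

```text
t: 1.23
tool_pos: [0.4738, 0.2747, 0.2379]
tool_rot: [-2.325, -2.11, 0.003]
contact_force: [-0.1, -0.5, -0.3]
opening: 0.0503
```

```bash
python3 -c "
from h import *
to(473.4,275.9,100,-5.4); grab('scene','s1');grab('top','t1')
a=cv2.imread('pics/t1.png')[110:240,60:230];b=cv2.imread('pics/s1.png')[170:340,220:370]
cv2.imwrite('pics/v1.png',np.hstack([cv2.resize(a,(390,390*130//170)),cv2.resize(b,(340,390*130//170))]))"
```

```text
t 1.23 pos [473.8 274.7 237.9] jaw -5.5 tilt [-0.003  0.    -1.   ] F [-0.1 -0.5 -0.3] open 50.3 q [ 0.39 -0.13  1.78  0.    1.49  0.49]
dx -0.01 dy 0.02 dz -2.30 twist 0.01 (or +-18)
```

View pics/v1.png

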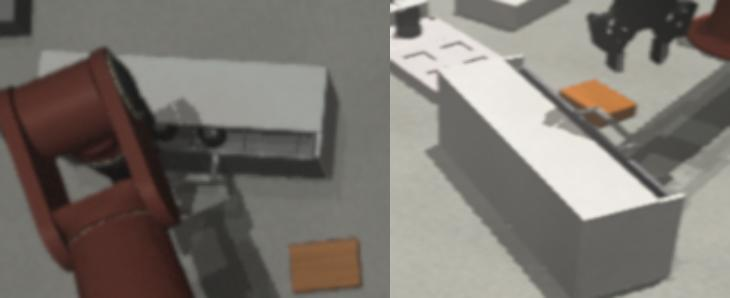

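The fingers are above the handle, with the scene view showing them at about (430–465,195). I'll descend in two stages.

Request:
jog_arm:
  steps:
    - {"dz": -0.8}
    - {"dz": -1.6}
    - {"dz": -1.95}
    - {"dz": -2.3}
    - {"dz": -2.3}

```text
validation failed for argument at $.st...
```

```bash
python3 -c "
from h import *
st(); im=grab('scene','s2');grab('top','t2')
b=cv2.imread('pics/s2.png')[170:340,220:370]
cv2.imwrite('pics/v1.png',cv2.resize(b,None,fx=3.5,fy=3.5))"
```

```text
t 1.32 pos [473.  276.  238.1] jaw -5.4 tilt [-0.002  0.    -1.   ] F [0.  0.5 0.4] open 50.5 q [ 0.39 -0.14  1.78  0.    1.49  0.48]
```

View pics/v1.png

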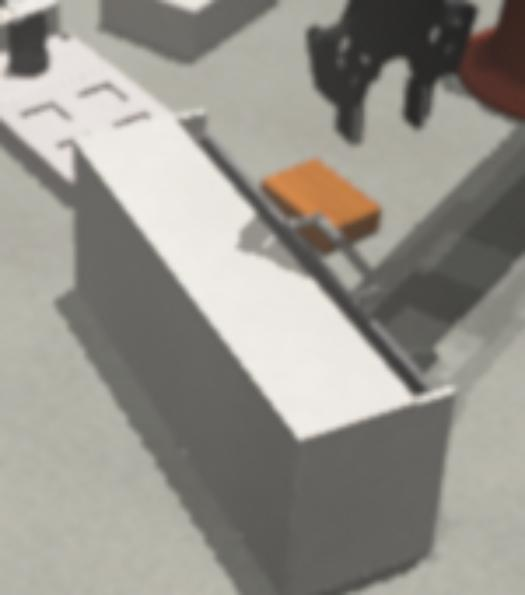

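The move was refused because each row needs all four keys. I'll send it again with them filled in.

Request:
jog_arm:
  steps:
    - {"dx": 0,"dy": 0,"dz": -0.8,"twist": 0}
    - {"dx": 0,"dy": 0,"dz": -1.6,"twist": 0}
    - {"dx": 0,"dy": 0,"dz": -2.0,"twist": 0}
    - {"dx": 0,"dy": 0,"dz": -2.3,"twist": 0}
    - {"dx": 0,"dy": 0,"dz": -2.3,"twist": 0}

```text
t: 2.05
tool_pos: [0.4716, 0.2766, 0.099]
tool_rot: [-2.319, -2.116, 0.005]
contact_force: [-0.3, -0.8, -0.5]
opening: 0.0503
```

```bash
python3 -c "
from h import *
st(); im=grab('scene','s2')
b=cv2.imread('pics/s2.png')[170:340,220:370]
cv2.imwrite('pics/v1.png',cv2.resize(b,None,fx=3.5,fy=3.5))"
```

```text
t 2.05 pos [471.6 276.6  99. ] jaw -5.2 tilt [-0.004 -0.    -1.   ] F [-0.3 -0.8 -0.5] open 50.3 q [ 0.39 -0.01  1.91  0.    1.25  0.48]
```

View pics/v1.png

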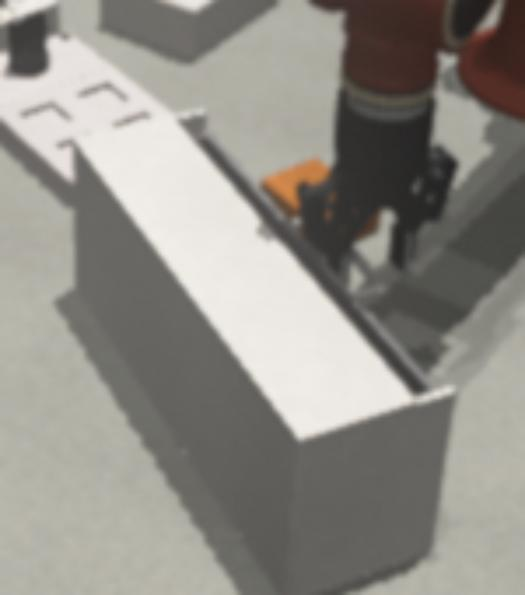

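Request:
jog_arm:
  steps:
    - {"dx": -0.17,"dy": 0.02,"dz": -0.05,"twist": 0}
    - {"dx": -0.33,"dy": 0.03,"dz": -0.11,"twist": 0}
    - {"dx": -0.47,"dy": 0.04,"dz": -0.19,"twist": 0}
    - {"dx": -0.6,"dy": 0.055,"dz": -0.27,"twist": 0}
    - {"dx": -0.6,"dy": 0.055,"dz": -0.27,"twist": 0}

```text
t: 2.72
tool_pos: [0.4394, 0.2814, 0.0889]
tool_rot: [2.319, 2.116, 0.011]
contact_force: [-1.1, -2.2, 13.1]
opening: 0.0503
```

```bash
python3 -c "
from h import *
st(); im=grab('scene','s3')
b=cv2.imread('pics/s3.png')[170:340,220:370]
cv2.imwrite('pics/v1.png',cv2.resize(b,None,fx=3.5,fy=3.5))"
```

```text
t 2.73 pos [439.4 281.4  88.9] jaw -5.2 tilt [ 0.007  0.003 -1.   ] F [-1.1 -2.2 13.1] open 50.3 q [ 0.43 -0.07  1.98  0.    1.22  0.52]
```

View pics/v1.png

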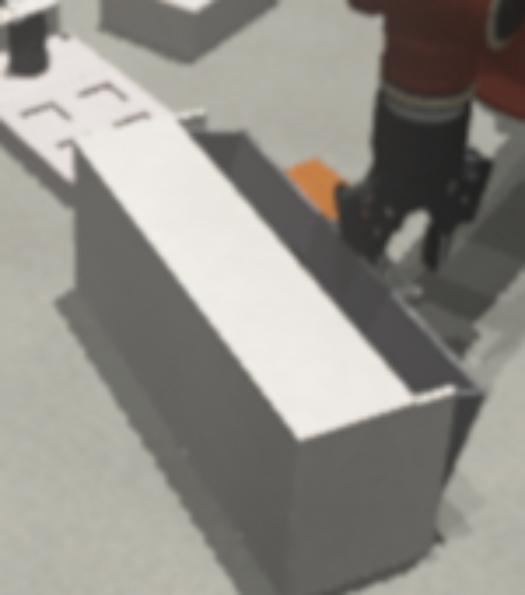

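There's a 13 N upward force, so the linkage behind the finger is resting on the panel's top edge. I'll lift out and finish by pushing the panel from inside with shut fingers.

Request:
jog_arm:
  steps:
    - {"dx": 0.03,"dy": 0,"dz": 0.5,"twist": 0}
    - {"dx": 0.03,"dy": 0,"dz": 1.2,"twist": 0}
    - {"dx": 0.5,"dy": 0,"dz": 2.0,"twist": 0}
    - {"dx": 1.0,"dy": 0,"dz": 2.0,"twist": 0}
    - {"dx": 1.0,"dy": 0,"dz": 2.0,"twist": 0}
  gripper: 255

```text
t: 3.4
tool_pos: [0.4997, 0.2814, 0.2092]
tool_rot: [2.321, 2.116, 0.01]
contact_force: [-0.6, -0.7, -0.3]
opening: 0.0002
```

```bash
python3 - <<'E'
from h import *
st(); im=grab('scene','s4'); im2=grab('top','t4')
b=cv2.imread('pics/s4.png')[170:340,220:370];a=cv2.imread('pics/t4.png')[110:240,60:230]
cv2.imwrite('pics/v1.png',np.hstack([cv2.resize(b,(450,450)),cv2.resize(a,(340,260)).__class__(0)*0 if False else cv2.copyMakeBorder(cv2.resize(a,(340,260)),0,190,0,0,0)]))
# panel top edge: points in bin frame, y>case-width ends
P=cloud(im); rel=(P[...,:2]*1000-ob); bx=rel@xb; by=rel@yb; z=P[...,2]*1000
for y0 in(-150,-110,-80,100,150):
    m=(abs(by-y0)<6)&(bx<20)&(bx>-120)&(z>30)
    if m.sum(): i=np.argmin(np.where(m&(z>70),bx,999)); print(y0,np.round([bx.flat[i],z.flat[i]]), 'maxz', np.round(np.max(np.where(m&(bx<-20),z,0))))
E
```

```text
t 3.4 pos [499.7 281.4 209.2] jaw -5.3 tilt [ 0.006  0.003 -1.   ] F [-0.6 -0.7 -0.3] open 0.2 q [ 0.38 -0.06  1.76  0.    1.43  0.47]
-150 [-46. 128.] maxz 133.0
-110 [-43. 133.] maxz 135.0
-80 [-117.  540.] maxz 543.0
100 [-42. 132.] maxz 135.0
150 [-45. 130.] maxz 135.0
```

View pics/v1.png

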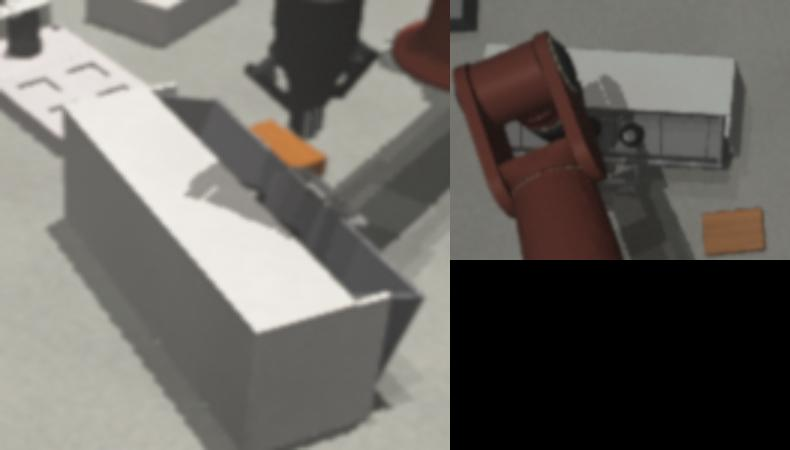

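```bash
cat >> h.py <<'E'
def B(bx,by): return ob+bx*xb+by*yb
E
python3 -c "
from h import *
to(*B(-15,0),210,84.6)"
```

```text
t 3.5 pos [498.  281.3 207.8] jaw -5.2 tilt [ 0.003  0.002 -1.   ] F [-0.3 -0.2 -0.4] open 0.1 q [ 0.38 -0.06  1.77  0.    1.43  0.47]
dx 0.20 dy -0.15 dz 0.04 twist 8.98 (or +-18)
```

Request:
jog_arm:
  steps:
    - {"dx": 0.2,"dy": -0.15,"dz": 0.04,"twist": 1}
    - {"dx": 0.2,"dy": -0.15,"dz": 0.04,"twist": 2}
    - {"dx": 0.2,"dy": -0.15,"dz": 0.04,"twist": 3}
    - {"dx": 0.2,"dy": -0.15,"dz": 0.04,"twist": 4}
    - {"dx": 0.2,"dy": -0.15,"dz": 0.04,"twist": 5}

```text
t: 4.12
tool_pos: [0.508, 0.2723, 0.2089]
tool_rot: [-1.197, -2.9, -0.003]
contact_force: [-0.4, 0.1, -0.3]
opening: -0.0001
```

Request:
jog_arm:
  steps:
    - {"dx": 0,"dy": 0,"dz": 0,"twist": 1}
    - {"dx": 0,"dy": 0,"dz": 0,"twist": 2}
    - {"dx": 0,"dy": 0,"dz": 0,"twist": 3}
    - {"dx": 0,"dy": 0,"dz": 0,"twist": 4}
    - {"dx": 0,"dy": 0,"dz": 0,"twist": 4}

```text
t: 4.75
tool_pos: [0.5064, 0.2724, 0.2079]
tool_rot: [-0.135, -3.132, 0.0]
contact_force: [-1.0, -0.7, -0.3]
opening: -0.0001
```

```bash
python3 -c "
from h import *
to(*B(-15,0),118,84.6)"
```

```text
t 4.75 pos [506.4 272.4 207.9] jaw 85.1 tilt [-0.007  0.    -1.   ] F [-1.  -0.7 -0.3] open -0.1 q [ 0.36 -0.05  1.75  0.    1.44 -1.12]
dx 0.06 dy 0.00 dz -1.50 twist -0.05 (or +-18)
```

Request:
jog_arm:
  steps:
    - {"dx": 0.06,"dy": 0,"dz": -0.5,"twist": 0}
    - {"dx": 0.06,"dy": 0,"dz": -1.0,"twist": 0}
    - {"dx": 0.06,"dy": 0,"dz": -1.3,"twist": 0}
    - {"dx": 0.06,"dy": 0,"dz": -1.5,"twist": 0}
    - {"dx": 0.06,"dy": 0,"dz": -1.5,"twist": 0}

```text
t: 5.38
tool_pos: [0.5095, 0.2722, 0.1172]
tool_rot: [-0.136, -3.131, 0.001]
contact_force: [0.6, -0.5, 0.7]
opening: -0.0003
```

```bash
python3 -c "
from h import *
to(*B(-55,0),112,84.6)"
```

```text
t 5.38 pos [509.5 272.2 117.2] jaw 85.0 tilt [-0.008 -0.    -1.   ] F [ 0.6 -0.5  0.7] open -0.3 q [ 0.36  0.04  1.82  0.    1.29 -1.12]
dx -0.65 dy 0.07 dz -0.09 twist -0.04 (or +-18)
```

Request:
jog_arm:
  steps:
    - {"dx": -0.2,"dy": 0.02,"dz": -0.02,"twist": 0}
    - {"dx": -0.35,"dy": 0.03,"dz": -0.04,"twist": 0}
    - {"dx": -0.5,"dy": 0.05,"dz": -0.07,"twist": 0}
    - {"dx": -0.65,"dy": 0.06,"dz": -0.09,"twist": 0}
    - {"dx": -0.65,"dy": 0.06,"dz": -0.09,"twist": 0}

```text
t: 6.0
tool_pos: [0.4759, 0.276, 0.1151]
tool_rot: [0.136, 3.131, 0.002]
contact_force: [16.6, -2.7, -0.8]
opening: -0.0002
```

```bash
python3 -c "
from h import *
to(*B(-55,0),112,84.6)"
```

```text
t 6.0 pos [475.9 276.  115.1] jaw 85.0 tilt [ 0.008  0.001 -1.   ] F [16.6 -2.7 -0.8] open -0.2 q [ 0.39 -0.03  1.9  -0.    1.27 -1.09]
dx -0.09 dy 0.00 dz -0.05 twist -0.04 (or +-18)
```

Request:
jog_arm:
  steps:
    - {"dx": 0.15,"dy": 0,"dz": 0.8,"twist": 0}
    - {"dx": 0.15,"dy": 0,"dz": 1.6,"twist": 0}
    - {"dx": -0.5,"dy": 0.5,"dz": 2,"twist": 0}
    - {"dx": -1.2,"dy": 1.2,"dz": 2,"twist": 0}
    - {"dx": -1.9,"dy": 1.9,"dz": 2,"twist": 0}
  gripper: 110

```text
t: 6.62
tool_pos: [0.3598, 0.3907, 0.2357]
tool_rot: [0.137, 3.131, 0.003]
contact_force: [-0.0, 0.9, -1.0]
opening: 0.0487
```

Request:
jog_arm:
  steps:
    - {"dx": -2.5,"dy": 3.5,"dz": 0,"twist": 0}
    - {"dx": -2.5,"dy": 3.5,"dz": 0,"twist": 0}
    - {"dx": -2.5,"dy": 3.5,"dz": 0,"twist": 0}
    - {"dx": -2.5,"dy": 3.5,"dz": 0,"twist": 0}
    - {"dx": -2.5,"dy": 3.5,"dz": 0,"twist": 0}

```text
t: 7.25
tool_pos: [0.2061, 0.6023, 0.235]
tool_rot: [0.13, 3.133, 0.001]
contact_force: [1.1, 0.1, 0.1]
opening: 0.0485
```

```bash
python3 - <<'E'
from h import *
st(); im=grab('scene','s5'); im2=grab('top','t5')
b=cv2.imread('pics/s5.png')[170:340,220:370];a=cv2.imread('pics/t5.png')[110:230,60:220]
cv2.imwrite('pics/v1.png',cv2.resize(b,None,fx=3.5,fy=3.5));cv2.imwrite('pics/v2.png',cv2.resize(a,None,fx=5,fy=5,interpolation=cv2.INTER_CUBIC))
P=cloud(im); rel=(P[...,:2]*1000-ob); bx=rel@xb; by=rel@yb; z=P[...,2]*1000
for y0 in(-150,-110,100,150):
    m=(abs(by-y0)<6)&(bx<20)&(bx>-120)&(z>80)
    if m.sum(): i=np.argmin(np.where(m,bx,999)); print(y0,np.round([bx.flat[i],z.flat[i]]), 'maxz', np.round(np.max(np.where(m&(bx<-40),z,0))))
E
```

```text
t 7.25 pos [206.1 602.3 235. ] jaw 85.3 tilt [ 0.006  0.    -1.   ] F [1.1 0.1 0.1] open 48.5 q [ 1.13  0.08  1.58 -0.01  1.48 -0.36]
-150 [-67. 120.] maxz 122.0
-110 [-67. 121.] maxz 123.0
100 [-65. 121.] maxz 125.0
150 [-66. 119.] maxz 124.0
```

View pics/v1.png

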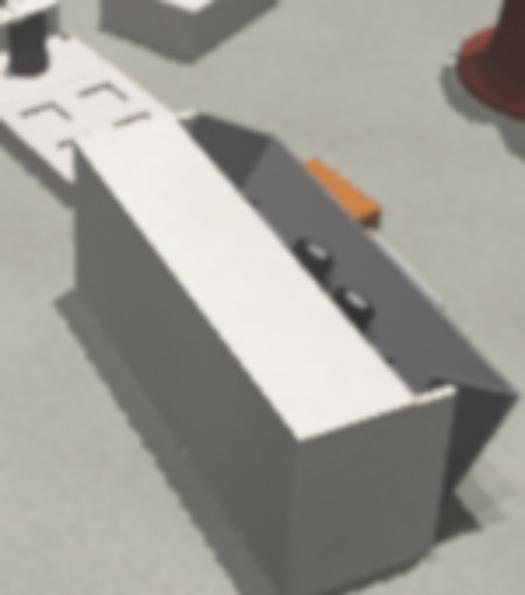

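View pics/v2.png

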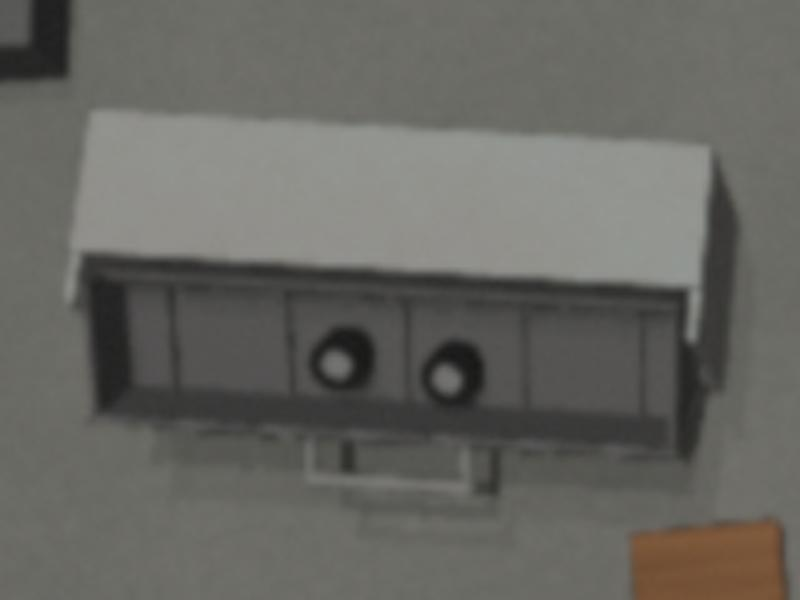

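Only two pucks are in the bin. In the top view they are at about (128,182) and (150,185), and the other places are empty. The bin is at its forward stop. Now I'll measure the pucks, pockets, knob and selector.

```bash
python3 - <<'E'
from h import *
for n,boxes in (('t5',[(112,165,143,203),(138,165,165,205)]),('s5',[(298,230,320,252),(312,245,332,266)])):
    im=load(n); g=cv2.cvtColor(im['frame'],cv2.COLOR_RGB2GRAY); P=cloud(im)
    for (u0,v0,u1,v1) in boxes:
        sub=g[v0:v1,u0:u1]; dk=(sub<45).astype(np.uint8)
        nn,l,s,c=cv2.connectedComponentsWithStats(dk)
        k=1+np.argmax(s[1:,4]) ; cnt=cv2.findContours((l==k).astype(np.uint8),0,2)[0]; h=cv2.convexHull(max(cnt,key=len))
        m=np.zeros_like(sub);cv2.fillPoly(m,[h],1)
        wh=(m>0)&(sub>85); vs,us=np.nonzero(wh)
        print(n,'hull',s[k].tolist(),'white n',wh.sum(), us.mean()+u0 if len(us) else 0, vs.mean()+v0 if len(us) else 0)
        if len(us):
            q=P[v0:v1,u0:u1][wh]; med=np.nanmedian(q,0)*1000; print('  slug pt',med.round(1), 'ray at that z',(ray(im,us.mean()+u0,vs.mean()+v0,med[2]/1000)*1000).round(1))
        q=P[v0:v1,u0:u1][m>0]*1000; q=q[q[:,2]>90]
        if len(q)>10:
            rel=q[:,:2]-ob; print('  pts bx %.1f..%.1f by %.1f..%.1f z %.1f..%.1f'%((rel@xb).min(),(rel@xb).max(),(rel@yb).min(),(rel@yb).max(),q[:,2].min(),q[:,2].max()))
E
```

```text
t5 hull [11, 11, 12, 12, 68] white n 18 126.77777777777777 182.5
  slug pt [509.4 309.1 116. ] ray at that z [509.  309.7 116. ]
  pts bx -33.8..3.6 by 18.3..49.8 z 93.1..128.5
t5 hull [7, 14, 11, 12, 66] white n 20 148.95 185.25
  slug pt [498.1 239.5 111.9] ray at that z [498.2 240.2 111.9]
  pts bx -37.9..-1.2 by -51.2..-20.6 z 98.0..122.5Traceback (most recent call last):
  File "<stdin>", line 7, in <module>
    return _wrapfunc(a, 'argmax', axis=axis, out=out, **kwds)
    return bound(*args, **kwds)
ValueError: attempt to get argmax of an empty sequence
```

```bash
python3 - <<'E'
from h import *
im=load('s5'); g=cv2.cvtColor(im['frame'],cv2.COLOR_RGB2GRAY)
tp=load('t5')
for n,p in dict(A=(509.2,309.5,116),B=(498.2,240,112)).items():
    u,v=proj(im,np.array(p)/1000); iu,iv=int(u),int(v)
    print(n,u,v); sub=g[iv-8:iv+9,iu-8:iu+9]; 
    m=sub>np.percentile(sub,88); nn,l,s,c=cv2.connectedComponentsWithStats(m.astype(np.uint8)); print(s[1:,4],np.round(c[1:]+[iu-8,iv-8],1))
    print((ray(im,u,v,p[2]/1000)*1000).round(1))
# line-of-sight for blob centres -> print ray
print((ray(im,310,240.9,.116)*1000).round(1),(ray(im,322,254.9,.112)*1000).round(1))
# carrier pockets
f=load('t5')['frame'][:,:,::-1]; cv2.imwrite('pics/v3.png',cv2.resize(f[152:215,235:362],None,fx=6.2,fy=6.2,interpolation=cv2.INTER_CUBIC))
f=im['frame'][:,:,::-1]; cv2.imwrite('pics/v4.png',cv2.resize(f[135:230,170:310],None,fx=5.6,fy=5.6,interpolation=cv2.INTER_CUBIC))
E
```

```text
A 321.4901616204627 254.62915668214652
[34  1] [[314.9 259.4]
 [321.  255. ]]
[509.2 309.5 116. ]
B 309.92200172480295 240.94880911915578
[35] [[302.9 245.3]]
[498.2 240.  112. ]
[501.1 244.  116. ] [505.5 307.4 112. ]
```

View pics/v3.png

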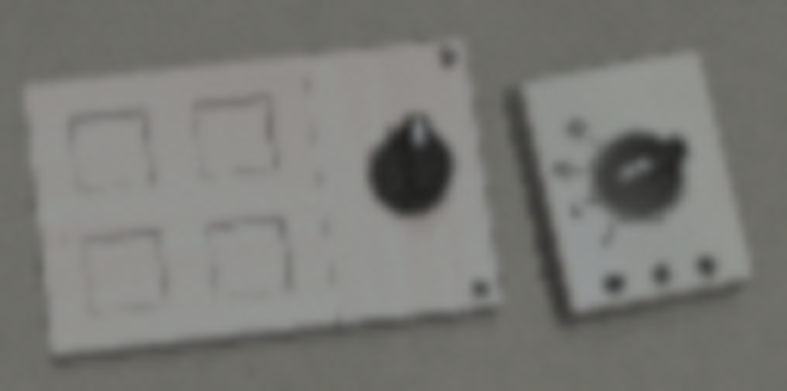

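View pics/v4.png

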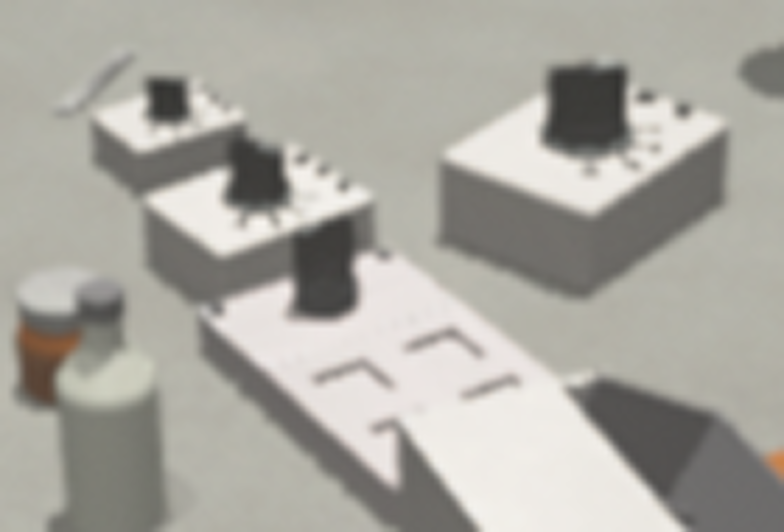

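Both slug positions check out: projected into the scene view, the pucks land at (322,255) and (310,241) as seen, and their height in the bin frame comes out at 98 mm, as expected. Next I'll refine the carrier from its corners.

```bash
python3 - <<'E'
from h import *
im=load('t5')
cv=lambda x,y:((x+.5)/6.2-.5+235,(y+.5)/6.2-.5+152)
C=np.array([ray(im,*cv(*p),.030)[:2]*1000 for p in((25,85),(465,42),(498,305),(52,355))]); print('corners',C.round(1).tolist(), [np.linalg.norm(C[i]-C[(i+1)%4]).round(1) for i in range(4)],'ctr',C.mean(0).round(1))
Q=np.array([ray(im,*cv(*p),.030)[:2]*1000 for p in((112,150),(234,137),(124,272),(251,257))]); print('pk',Q.round(1).tolist(),Q.mean(0))
# sub-pixel: mask of carrier brightness
f=im['frame'].astype(int); g=f.sum(2)/3
m=(g>115).astype(np.uint8); m[:,:235]=0;m[:,318:]=0;m[:150]=0;m[215:]=0
c=max(cv2.findContours(m,0,1)[0],key=cv2.contourArea); q=np.array([ray(im,*p[0],.030)[:2]*1000 for p in c]).astype(np.float32)
print(cv2.minAreaRect(q))
for y,h in(('knob',0),):
    P=cloud(im)*1000
    for nm,(u0,v0,u1,v1),zr in(('knob',(290,165,312,192),(82,100)),('knobcollar',(290,165,312,192),(55,72)),('dial',(325,168,350,192),(82,100))):
        s=P[v0:v1,u0:u1].reshape(-1,3); s=s[(s[:,2]>zr[0])&(s[:,2]<zr[1])]
        print(nm,len(s),s.mean(0).round(1) if len(s) else '', cv2.minAreaRect(s[:,:2].astype(np.float32)) if len(s)>3 else '', s[:,2].max() if len(s) else '')
E
```

```text
corners [[574.9, -44.0], [589.8, -286.2], [442.5, -294.3], [424.6, -53.8]] [np.float64(242.7), np.float64(147.5), np.float64(241.2), np.float64(150.6)] ctr [ 507.9 -169.6]
pk [[536.4, -90.2], [541.1, -156.9], [468.4, -94.1], [474.0, -162.9]] [ 504.9690171  -126.05028697]
((510.1418762207031, -169.5854034423828), (152.54513549804688, 247.9059600830078), 4.194851875305176)
knob 60 [ 513.5 -249.7   91.9] ((514.18115234375, -250.1468048095703), (42.52861404418945, 14.379518508911133), 3.9030933380126953) 98.9423993310432
knobcollar 64 [ 512.9 -248.1   66. ] ((511.7083740234375, -250.31207275390625), (37.97795867919922, 36.54778289794922), 1.0307241678237915) 71.44544295459143
dial 60 [ 504.  -368.5   91.1] ((504.1468200683594, -369.0101623535156), (13.683854103088379, 41.715824127197266), 24.275238037109375) 97.27956605545462
```

```bash
cat >> h.py <<'E'
xc=np.array([.9973,.0732]); yc=np.array([-.0732,.9973]); oc=np.array([505.3,-126.])
def pk(i,j): return oc+34*i*xc+34*j*yc
E
python3 - <<'E'
from h import *
for n,off,s in(('s5',(170,135),5.6),('t5',(235,152),6.2)):
    im=load(n); f=im['frame'][:,:,::-1].copy()
    f=cv2.resize(f[off[1]:off[1]+(90 if n=='s5' else 63),off[0]:off[0]+140],None,fx=s,fy=s,interpolation=cv2.INTER_CUBIC)
    for i in(1,-1):
        for j in(1,-1):
            pts=[]
            for a,b in((1,1),(1,-1),(-1,-1),(-1,1)):
                p=pk(i,j)+20*a*xc+20*b*yc; u,v=proj(im,np.append(p,30)/1000); pts.append([(u-off[0]+.5)*s-.5,(v-off[1]+.5)*s-.5])
            cv2.polylines(f,[np.int32(np.round(pts))],1,(0,0,255),1)
    cv2.imwrite(f'pics/w_{n}.png',f)
E
```

```text
(no output)
```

View pics/w_s5.png

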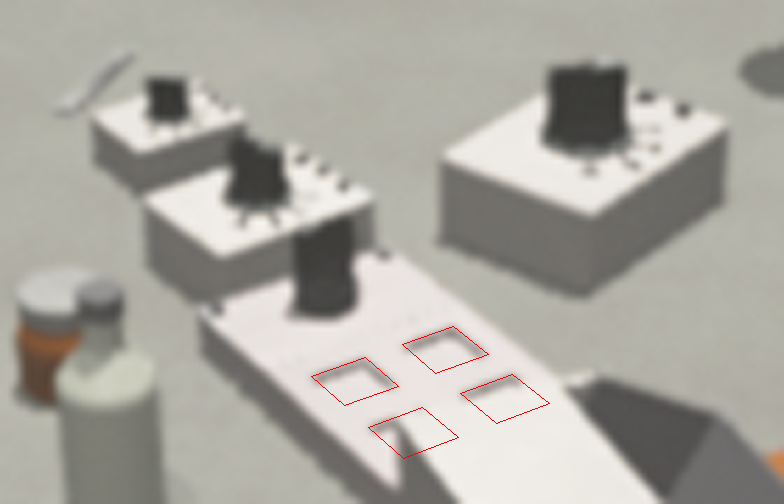

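View pics/w_t5.png

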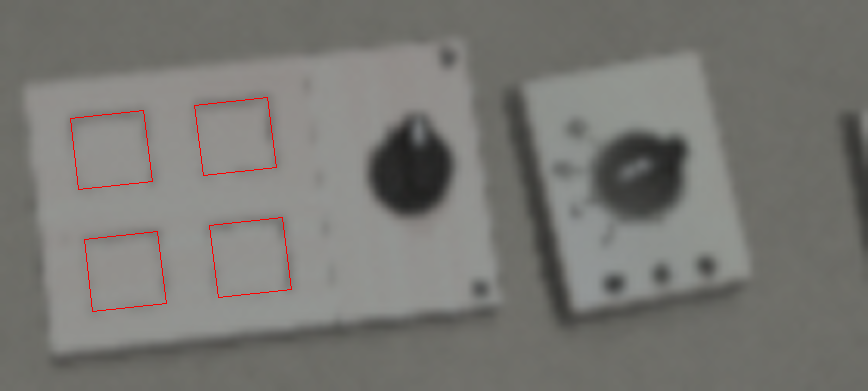

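The pocket outlines match in both views. Now for puck A.

```bash
python3 -c "
from h import *
print(B(-15,36.8)); to(*B(-15,36.8),190,84.6)"
```

```text
[513.61784 309.04508]
t 7.35 pos [208.3 600.8 235.1] jaw 85.1 tilt [ 0.007 -0.    -1.   ] F [ 0.6  0.4 -0.7] open 48.4 q [ 1.12  0.07  1.58 -0.01  1.48 -0.36]
dx 5.09 dy -4.86 dz -0.75 twist -0.05 (or +-18)
```

Request:
jog_arm:
  steps:
    - {"dx": 5.09,"dy": -4.86,"dz": 0,"twist": 0}
    - {"dx": 5.09,"dy": -4.86,"dz": 0,"twist": 0}
    - {"dx": 5.09,"dy": -4.86,"dz": 0,"twist": 0}
    - {"dx": 5.09,"dy": -4.86,"dz": 0,"twist": 0}
    - {"dx": 5.09,"dy": -4.86,"dz": 0,"twist": 0}

```text
t: 7.98
tool_pos: [0.4366, 0.3809, 0.2354]
tool_rot: [0.137, 3.132, -0.0]
contact_force: [0.2, -0.5, -0.3]
opening: 0.0488
```

```bash
python3 -c "
from h import *
to(*B(-15,36.8),190,84.6)"
```

```text
t 7.97 pos [436.6 380.9 235.4] jaw 85.0 tilt [ 0.007 -0.    -1.   ] F [ 0.2 -0.5 -0.3] open 48.8 q [ 0.59 -0.06  1.72 -0.    1.48 -0.89]
dx 1.28 dy -1.20 dz -0.76 twist -0.04 (or +-18)
```

Request:
jog_arm:
  steps:
    - {"dx": 0.6,"dy": -0.6,"dz": 0,"twist": 0}
    - {"dx": 1.28,"dy": -1.2,"dz": 0,"twist": 0}
    - {"dx": 1.28,"dy": -1.2,"dz": -0.4,"twist": 0}
    - {"dx": 1.28,"dy": -1.2,"dz": -0.76,"twist": 0}
    - {"dx": 1.28,"dy": -1.2,"dz": -0.76,"twist": 0}

```text
t: 8.6
tool_pos: [0.5114, 0.3076, 0.1868]
tool_rot: [0.138, 3.137, -0.004]
contact_force: [-0.5, -0.2, -0.2]
opening: 0.0488
```

```bash
python3 -c "
from h import *
to(*B(-15,36.8),96,84.6)
im=grab('scene','s6')
b=cv2.imread('pics/s6.png')[190:290,270:370]
cv2.imwrite('pics/v1.png',cv2.resize(b,None,fx=5,fy=5))"
```

```text
t 8.6 pos [511.4 307.6 186.8] jaw 85.0 tilt [ 0.001 -0.003 -1.   ] F [-0.5 -0.2 -0.2] open 48.8 q [ 0.42  0.02  1.72 -0.    1.4  -1.06]
dx 0.04 dy 0.02 dz -1.51 twist -0.04 (or +-18)
```

View pics/v1.png

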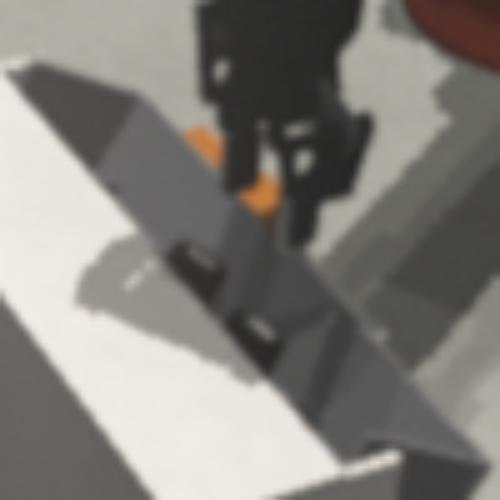

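Request:
jog_arm:
  steps:
    - {"dx": 0.05,"dy": 0.02,"dz": -0.6,"twist": 0}
    - {"dx": 0.05,"dy": 0.02,"dz": -1.1,"twist": 0}
    - {"dx": 0.05,"dy": 0.02,"dz": -1.4,"twist": 0}
    - {"dx": 0.05,"dy": 0.02,"dz": -1.51,"twist": 0}
    - {"dx": 0.05,"dy": 0.02,"dz": -1.51,"twist": 0}

```text
t: 9.28
tool_pos: [0.5155, 0.3099, 0.0986]
tool_rot: [0.136, 3.134, -0.002]
contact_force: [0.5, 0.6, -0.2]
opening: 0.0484
```

```bash
python3 -c "
from h import *
to(*B(-15,36.8),96,84.6)"
```

```text
t 9.28 pos [515.5 309.9  98.6] jaw 85.0 tilt [ 0.005 -0.001 -1.   ] F [ 0.5  0.6 -0.2] open 48.4 q [ 0.42  0.11  1.78 -0.    1.25 -1.06]
dx -0.03 dy -0.02 dz -0.04 twist -0.04 (or +-18)
```

Nothing touched on the way down. Closing on the puck.

Request:
jog_arm:
  steps:
    - {"dx": -0.02,"dy": -0.02,"dz": -0.03,"twist": 0}
    - {"dx": -0.02,"dy": -0.02,"dz": -0.03,"twist": 0}
    - {"dx": -0.02,"dy": -0.02,"dz": -0.03,"twist": 0}
    - {"dx": -0.02,"dy": -0.02,"dz": -0.03,"twist": 0}
    - {"dx": -0.02,"dy": -0.02,"dz": -0.03,"twist": 0}
  gripper: 200
  newtons: 40

```text
t: 9.9
tool_pos: [0.5155, 0.3095, 0.099]
tool_rot: [0.136, 3.131, 0.001]
contact_force: [0.3, -0.1, 6.0]
opening: 0.034
```

Request:
jog_arm:
  steps:
    - {"dx": 0,"dy": 0,"dz": 0.5,"twist": 0}
    - {"dx": -0.05,"dy": 0,"dz": 1.0,"twist": 0}
    - {"dx": -0.05,"dy": 0,"dz": 1.7,"twist": 0}
    - {"dx": -0.05,"dy": 0,"dz": 1.7,"twist": 0}

```text
t: 10.4
tool_pos: [0.5148, 0.3104, 0.206]
tool_rot: [0.136, 3.123, 0.007]
contact_force: [0.7, 0.9, -0.6]
opening: 0.0343
```

```bash
python3 -c "
from h import *
print(pk(1,1));to(*pk(1,1),200,94.2)
im=grab('scene','s7')
b=cv2.imread('pics/s7.png')[170:290,250:370]
cv2.imwrite('pics/v1.png',cv2.resize(b,None,fx=5,fy=5))"
```

```text
[536.7194 -89.603 ]
t 10.4 pos [514.8 310.4 206. ] jaw 85.0 tilt [ 0.016  0.004 -1.   ] F [ 0.7  0.9 -0.6] open 34.3 q [ 0.42  0.    1.71 -0.    1.42 -1.06]
dx 0.37 dy -6.67 dz -0.10 twist 0.92 (or +-18)
```

View pics/v1.png

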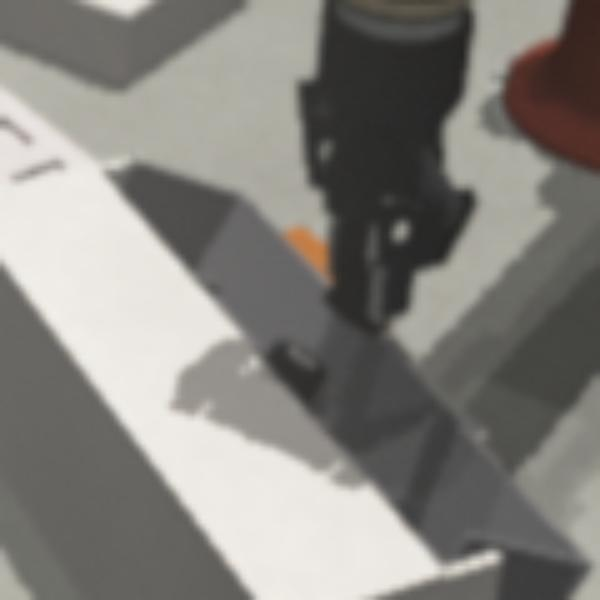

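```bash
python3 -c "
from h import *
b=cv2.imread('pics/s7.png')[205:240,308:345]
b=cv2.convertScaleAbs(b,alpha=2.2,beta=0)
cv2.imwrite('pics/v1.png',cv2.resize(b,None,fx=16,fy=16,interpolation=cv2.INTER_CUBIC))"
```

```text
(no output)
```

View pics/v1.png

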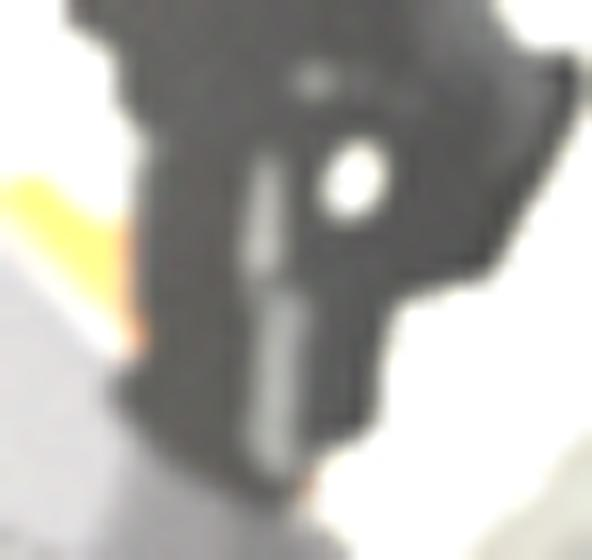

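Request:
jog_arm:
  steps:
    - {"dx": 0.34,"dy": -6.67,"dz": 0,"twist": 0.9}
    - {"dx": 0.34,"dy": -6.67,"dz": 0,"twist": 0.9}
    - {"dx": 0.34,"dy": -6.67,"dz": 0,"twist": 0.9}
    - {"dx": 0.34,"dy": -6.67,"dz": 0,"twist": 0.9}
    - {"dx": 0.34,"dy": -6.67,"dz": 0,"twist": 0.9}

```text
t: 11.08
tool_pos: [0.528, -0.0044, 0.2007]
tool_rot: [-0.11, 3.131, 0.006]
contact_force: [1.4, -0.4, -0.7]
opening: 0.0345
```

```bash
python3 -c "
from h import *
to(535.2,-89.6,100,94.2)"
```

```text
t 11.07 pos [528.   -4.4 200.7] jaw 94.0 tilt [ 0.009  0.004 -1.   ] F [ 1.4 -0.4 -0.7] open 34.5 q [-0.15 -0.17  1.87  0.01  1.43 -1.79]
dx 0.12 dy -1.42 dz -1.68 twist 0.02 (or +-18)
```

Request:
jog_arm:
  steps:
    - {"dx": 0.12,"dy": -0.9,"dz": 0,"twist": 0}
    - {"dx": 0.12,"dy": -1.42,"dz": -0.3,"twist": 0}
    - {"dx": 0.12,"dy": -1.42,"dz": -1.0,"twist": 0}
    - {"dx": 0.12,"dy": -1.42,"dz": -1.6,"twist": 0}
    - {"dx": 0.12,"dy": -1.42,"dz": -1.68,"twist": 0}

```text
t: 11.7
tool_pos: [0.5316, -0.0888, 0.0948]
tool_rot: [0.11, -3.139, -0.011]
contact_force: [-0.1, 0.3, -0.5]
opening: 0.0343
```

```bash
python3 -c "
from h import *
to(535.2,-89.6,50,94.2)
im=grab('scene','s8')
b=cv2.imread('pics/s8.png')[150:230,220:300]
b=cv2.convertScaleAbs(b,alpha=1.8,beta=0)
cv2.imwrite('pics/v1.png',cv2.resize(b,None,fx=7,fy=7,interpolation=cv2.INTER_CUBIC))"
```

```text
t 11.7 pos [531.6 -88.8  94.8] jaw 94.0 tilt [-0.     0.007 -1.   ] F [-0.1  0.3 -0.5] open 34.3 q [-0.31 -0.03  1.93  0.01  1.24 -1.95]
dx 0.06 dy -0.01 dz -0.75 twist 0.02 (or +-18)
```

View pics/v1.png

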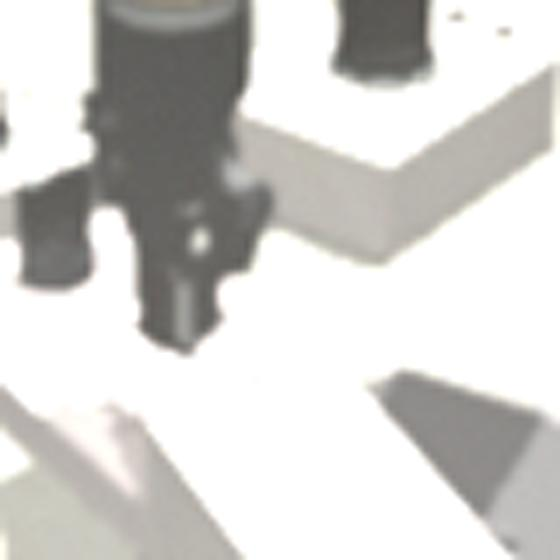

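Request:
jog_arm:
  steps:
    - {"dx": 0.06,"dy": -0.01,"dz": -0.5,"twist": 0}
    - {"dx": 0.06,"dy": -0.01,"dz": -0.82,"twist": 0}
    - {"dx": 0.06,"dy": -0.01,"dz": -0.82,"twist": 0}

```text
t: 12.12
tool_pos: [0.5355, -0.0892, 0.0463]
tool_rot: [-0.11, 3.139, 0.011]
contact_force: [-0.6, -0.6, 0.2]
opening: 0.0343
```

```bash
python3 -c "
from h import *
to(535.2,-89.6,40,94.2)"
```

```text
t 12.12 pos [535.5 -89.2  46.3] jaw 94.0 tilt [ 0.     0.007 -1.   ] F [-0.6 -0.6  0.2] open 34.3 q [-0.31  0.05  1.94  0.01  1.15 -1.95]
dx -0.01 dy -0.01 dz -0.10 twist 0.02 (or +-18)
```

Now I'll lower in small increments with a lighter grip, so the puck can pivot flat on contact.

Request:
jog_arm:
  steps:
    - {"dx": 0,"dy": 0,"dz": -0.08,"twist": 0}
    - {"dx": 0,"dy": 0,"dz": -0.13,"twist": 0}
    - {"dx": 0,"dy": 0,"dz": -0.16,"twist": 0}
  newtons: 20

```text
t: 12.5
tool_pos: [0.5381, -0.0898, 0.0394]
tool_rot: [-0.11, 3.134, 0.009]
contact_force: [0.8, 1.5, 7.2]
opening: 0.0354
```

Request:
jog_arm:
  steps:
    - {"dx": 0,"dy": 0,"dz": -0.03,"twist": 0}
    - {"dx": 0,"dy": 0,"dz": -0.07,"twist": 0}
    - {"dx": 0,"dy": 0,"dz": -0.1,"twist": 0}

```text
t: 12.88
tool_pos: [0.5412, -0.09, 0.0374]
tool_rot: [-0.109, 3.128, 0.008]
contact_force: [-0.4, 4.1, 17.3]
opening: 0.0352
```

Request:
jog_arm:
  steps:
    - {"dx": -0.05,"dy": 0,"dz": 0.1,"twist": 0}
    - {"dx": -0.14,"dy": 0,"dz": 0.1,"twist": 0}
    - {"dx": -0.14,"dy": 0,"dz": 0.1,"twist": 0}

```text
t: 13.25
tool_pos: [0.5318, -0.0898, 0.0427]
tool_rot: [-0.109, 3.129, 0.008]
contact_force: [0.7, 0.6, -0.4]
opening: 0.0353
```

```bash
python3 -c "
from h import *
to(533,-89.6,36,94.2)
im=grab('scene','s9')
b=cv2.imread('pics/s9.png')[165:220,225:280]
cv2.imwrite('pics/v1.png',cv2.resize(b,None,fx=10,fy=10,interpolation=cv2.INTER_CUBIC))"
```

```text
t 13.25 pos [531.8 -89.8  42.7] jaw 94.0 tilt [ 0.011  0.006 -1.   ] F [ 0.7  0.6 -0.4] open 35.3 q [-0.31  0.04  1.96  0.01  1.13 -1.95]
dx 0.02 dy 0.00 dz -0.11 twist 0.02 (or +-18)
```

View pics/v1.png

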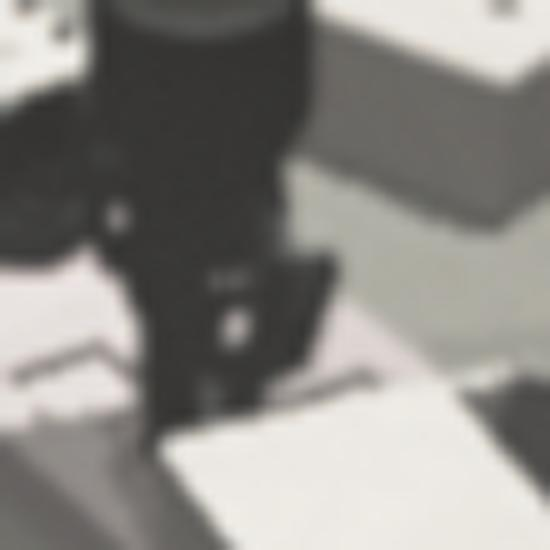

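Request:
jog_arm:
  steps:
    - {"dx": 0,"dy": 0,"dz": -0.1,"twist": 0}
    - {"dx": 0,"dy": 0,"dz": -0.18,"twist": 0}
    - {"dx": 0,"dy": 0,"dz": -0.22,"twist": 0}
    - {"dx": 0.02,"dy": 0,"dz": -0.24,"twist": 0}

```text
t: 13.8
tool_pos: [0.5374, -0.0904, 0.0326]
tool_rot: [-0.108, 3.121, 0.006]
contact_force: [-0.0, 2.0, 16.7]
opening: 0.0352
```

Request:
jog_arm:
  steps:
    - {"dx": -0.02,"dy": 0,"dz": 0,"twist": 0}
    - {"dx": -0.02,"dy": 0,"dz": 0,"twist": 0}
    - {"dx": -0.02,"dy": 0,"dz": 0,"twist": 0}
  gripper: 112

```text
t: 14.18
tool_pos: [0.5353, -0.0902, 0.0316]
tool_rot: [-0.108, 3.122, 0.007]
contact_force: [-0.2, 0.6, 0.8]
opening: 0.0479
```

Request:
jog_arm:
  steps:
    - {"dx": 0,"dy": 0,"dz": 0.5,"twist": 0}
    - {"dx": 0,"dy": 0,"dz": 1.2,"twist": 0}
    - {"dx": 0,"dy": 0.6,"dz": 2,"twist": 0}
    - {"dx": -0.3,"dy": 1.5,"dz": 2.5,"twist": 0}
    - {"dx": -0.3,"dy": 2.5,"dz": 2.5,"twist": 0}

```text
t: 14.8
tool_pos: [0.5183, 0.0606, 0.1847]
tool_rot: [-0.105, 3.117, 0.006]
contact_force: [1.4, 0.8, 0.0]
opening: 0.0482
```

```bash
python3 -c "
from h import *
to(*B(-18,-33.4),190,84.6)
im=grab('scene','s10');tp=grab('top','t10')
b=cv2.imread('pics/s10.png')[160:250,210:330];a=cv2.imread('pics/t10.png')[120:220,90:290]
cv2.imwrite('pics/v1.png',cv2.resize(b,None,fx=6,fy=6,interpolation=cv2.INTER_CUBIC));cv2.imwrite('pics/v2.png',cv2.resize(a,None,fx=4,fy=4,interpolation=cv2.INTER_CUBIC))"
```

```text
t 14.8 pos [518.3  60.6 184.7] jaw 93.9 tilt [ 0.023  0.005 -1.   ] F [1.4 0.8 0. ] open 48.2 q [-0.03 -0.18  1.91  0.01  1.39 -1.67]
dx -0.24 dy 2.98 dz 0.09 twist -0.93 (or +-18)
```

View pics/v1.png

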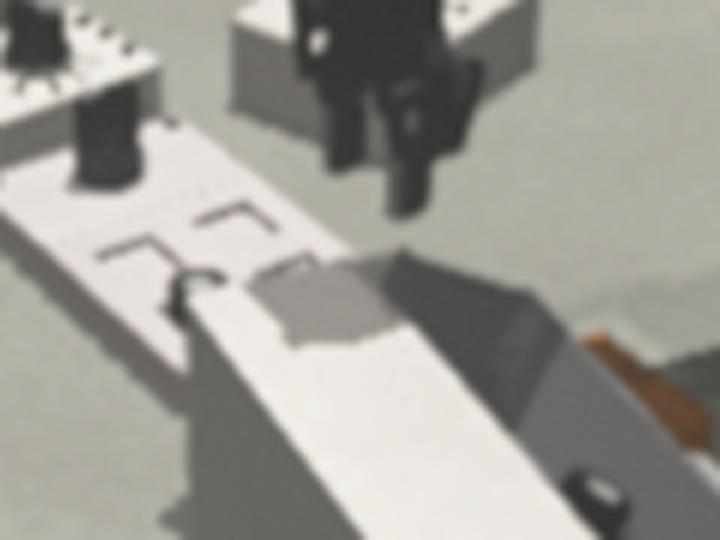

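View pics/v2.png

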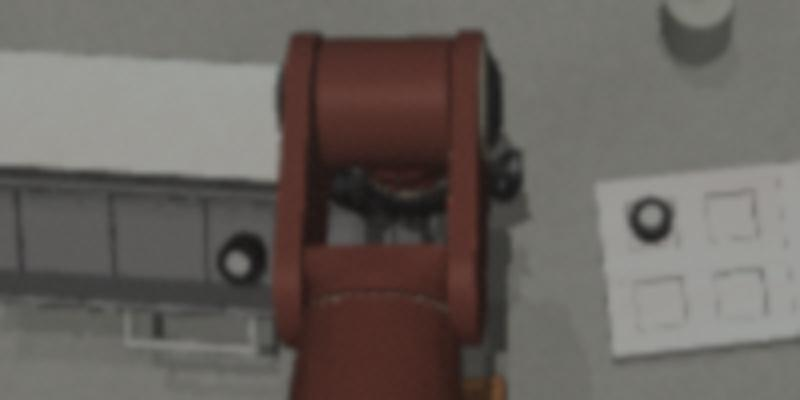

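Puck A is in pocket (+,+), at about (253,174). I'll check its height and re-measure puck B.

```bash
python3 - <<'E'
from h import *
im=load('t10'); P=cloud(im)*1000; g=cv2.cvtColor(im['frame'],cv2.COLOR_RGB2GRAY)
def slug(u,v,r=5):
    u,v=int(u),int(v); sub=g[v-r:v+r+1,u-r:u+r+1]; m=sub>sub.max()*.75
    vs,us=np.nonzero(m); return us.mean()+u-r,vs.mean()+v-r,m,np.nanmedian(P[v-r:v+r+1,u-r:u+r+1][m],0)
u,v,m,q=slug(253,174,4); print(u,v,m.sum(),q.round(1),(ray(im,u,v,.051)*1000).round(1),'pocket',pk(1,1))
s=P[168:181,246:260].reshape(-1,3); s=s[s[:,2]>40]; print('top pts z',np.percentile(s[:,2],[5,50,95]).round(1))
A=np.c_[s[:,:2]-s[:,:2].mean(0),np.ones(len(s))]; k=s[:,2]>46; print('slope',np.linalg.lstsq(A[k],s[k,2],rcond=None)[0].round(3),k.sum())
u,v,m,q=slug(149.5,185,5); print(u,v,m.sum(),q.round(1))
E
```

```text
252.8181818181818 173.5 22 [538.8 -89.9  50.7] [539. -91.  51.] pocket [536.7194 -89.603 ]
top pts z [44.2 51.1 56.3]
slope [1.4000e-02 1.8000e-02 5.1884e+01] 86
148.95 185.25 20 [498.1 240.1 112.4]
```

Puck A is seated flat, with its top at 51 mm and almost no slope. Puck B hasn't moved, so I'll fetch it.

Request:
jog_arm:
  steps:
    - {"dx": -0.22,"dy": 1.5,"dz": 0.3,"twist": -0.5}
    - {"dx": -0.22,"dy": 2.3,"dz": 0.3,"twist": -0.93}
    - {"dx": -0.22,"dy": 2.98,"dz": 0.2,"twist": -0.93}
    - {"dx": -0.22,"dy": 2.98,"dz": 0,"twist": -0.93}
    - {"dx": -0.22,"dy": 2.98,"dz": 0,"twist": -0.93}

```text
t: 15.52
tool_pos: [0.5023, 0.2421, 0.1794]
tool_rot: [0.135, 3.124, 0.004]
contact_force: [0.2, 0.7, 0.4]
opening: 0.0479
```

```bash
python3 -c "
from h import *
print(B(-18.2,-33.4));to(*B(-18.2,-33.4),96,84.6)"
```

```text
[503.84716 239.45412]
t 15.53 pos [502.3 242.1 179.4] jaw 85.1 tilt [ 0.014  0.002 -1.   ] F [0.2 0.7 0.4] open 47.9 q [ 0.32 -0.08  1.83 -0.    1.38 -1.17]
dx 0.03 dy -0.04 dz -1.39 twist -0.05 (or +-18)
```

Request:
jog_arm:
  steps:
    - {"dx": 0.03,"dy": -0.04,"dz": -0.5,"twist": 0}
    - {"dx": 0.03,"dy": -0.04,"dz": -1.0,"twist": 0}
    - {"dx": 0.03,"dy": -0.04,"dz": -1.3,"twist": 0}
    - {"dx": 0.03,"dy": -0.04,"dz": -1.39,"twist": 0}
    - {"dx": 0.03,"dy": -0.04,"dz": -1.39,"twist": 0}

```text
t: 16.15
tool_pos: [0.5046, 0.2393, 0.0964]
tool_rot: [0.136, 3.124, 0.004]
contact_force: [0.1, -0.0, 0.1]
opening: 0.048
```

```bash
python3 -c "
from h import *
to(*B(-18.2,-33.4),96,84.6)"
```

```text
t 16.15 pos [504.6 239.3  96.4] jaw 85.0 tilt [ 0.015  0.002 -1.   ] F [ 0.1 -0.   0.1] open 48.0 q [ 0.31  0.01  1.89 -0.    1.23 -1.17]
dx -0.01 dy 0.00 dz -0.01 twist -0.04 (or +-18)
```

Request:
jog_arm:
  steps:
    - {"dx": -0.01,"dy": 0,"dz": 0,"twist": 0}
    - {"dx": -0.01,"dy": 0,"dz": 0,"twist": 0}
    - {"dx": -0.01,"dy": 0,"dz": 0,"twist": 0}
    - {"dx": -0.01,"dy": 0,"dz": 0,"twist": 0}
  gripper: 200
  newtons: 40

```text
t: 16.65
tool_pos: [0.5049, 0.2396, 0.0979]
tool_rot: [0.136, 3.122, 0.005]
contact_force: [-0.8, -0.7, 5.3]
opening: 0.0344
```

Request:
jog_arm:
  steps:
    - {"dx": 0,"dy": 0,"dz": 0.5,"twist": 0}
    - {"dx": -0.05,"dy": 0,"dz": 1.0,"twist": 0}
    - {"dx": -0.05,"dy": 0,"dz": 1.7,"twist": 0}
    - {"dx": -0.05,"dy": 0,"dz": 1.7,"twist": 0}

```text
t: 17.15
tool_pos: [0.5039, 0.2404, 0.204]
tool_rot: [0.135, 3.115, 0.009]
contact_force: [0.7, -0.2, -0.2]
opening: 0.0342
```

```bash
python3 -c "
from h import *
print(pk(-1,-1));p=pk(-1,-1);to(p[0]-4,p[1],200,94.2)
im=grab('scene','s11');tp=grab('top','t11')
b=cv2.imread('pics/s11.png')[160:280,230:370]
cv2.imwrite('pics/v1.png',cv2.resize(b,None,fx=5,fy=5,interpolation=cv2.INTER_CUBIC))"
```

```text
[ 473.8806 -162.397 ]
t 17.15 pos [503.9 240.4 204. ] jaw 85.0 tilt [ 0.024  0.005 -1.   ] F [ 0.7 -0.2 -0.2] open 34.2 q [ 0.31 -0.1   1.81 -0.    1.41 -1.17]
dx -0.57 dy -6.71 dz -0.07 twist 0.92 (or +-18)
```

View pics/v1.png

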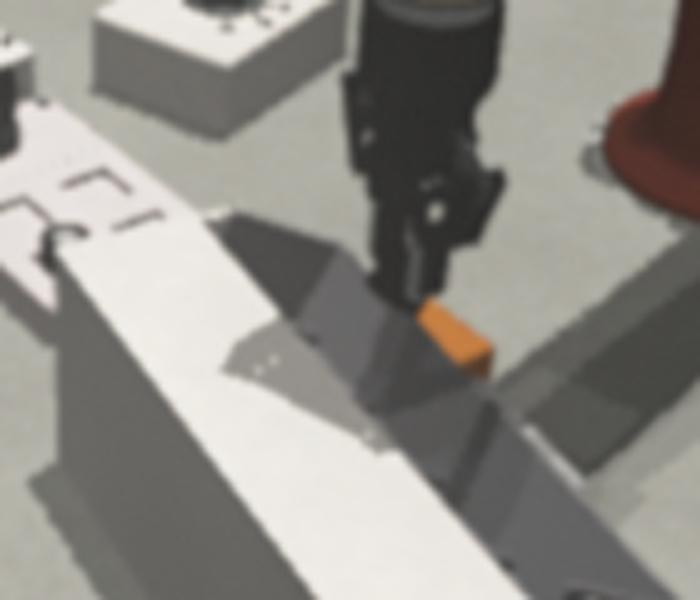

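Request:
jog_arm:
  steps:
    - {"dx": -0.6,"dy": -6.71,"dz": 0,"twist": 0.9}
    - {"dx": -0.6,"dy": -6.71,"dz": 0,"twist": 0.9}
    - {"dx": -0.6,"dy": -6.71,"dz": 0,"twist": 0.9}
    - {"dx": -0.6,"dy": -6.71,"dz": 0,"twist": 0.9}
    - {"dx": -0.6,"dy": -6.71,"dz": 0,"twist": 0.9}

```text
t: 17.88
tool_pos: [0.4723, -0.0731, 0.1972]
tool_rot: [-0.11, 3.126, 0.009]
contact_force: [1.6, -0.3, -0.7]
opening: 0.034
```

```bash
python3 -c "
from h import *
to(468.5,-162.4,100,94.2)"
```

```text
t 17.88 pos [472.3 -73.1 197.2] jaw 94.0 tilt [ 0.013  0.006 -1.   ] F [ 1.6 -0.3 -0.7] open 34.0 q [-0.32 -0.3   1.99  0.01  1.44 -1.96]
dx -0.06 dy -1.49 dz -1.62 twist 0.02 (or +-18)
```

Request:
jog_arm:
  steps:
    - {"dx": -0.06,"dy": -0.9,"dz": 0,"twist": 0}
    - {"dx": -0.06,"dy": -1.49,"dz": -0.3,"twist": 0}
    - {"dx": -0.06,"dy": -1.49,"dz": -1.0,"twist": 0}
    - {"dx": -0.06,"dy": -1.49,"dz": -1.6,"twist": 0}
    - {"dx": -0.06,"dy": -1.49,"dz": -1.62,"twist": 0}

```text
t: 18.5
tool_pos: [0.4649, -0.1606, 0.0946]
tool_rot: [-0.11, 3.135, 0.018]
contact_force: [-0.3, 0.1, -0.5]
opening: 0.0343
```

```bash
python3 -c "
from h import *
to(468.5,-162.4,46,94.2)
im=grab('scene','s12')
b=cv2.imread('pics/s12.png')[130:220,200:300]
cv2.imwrite('pics/v1.png',cv2.resize(b,None,fx=6,fy=6,interpolation=cv2.INTER_CUBIC))"
```

```text
t 18.5 pos [ 464.9 -160.6   94.6] jaw 94.0 tilt [ 0.004  0.011 -1.   ] F [-0.3  0.1 -0.5] open 34.3 q [-0.49 -0.14  2.04  0.01  1.25 -2.14]
dx 0.06 dy -0.03 dz -0.81 twist 0.02 (or +-18)
```

View pics/v1.png

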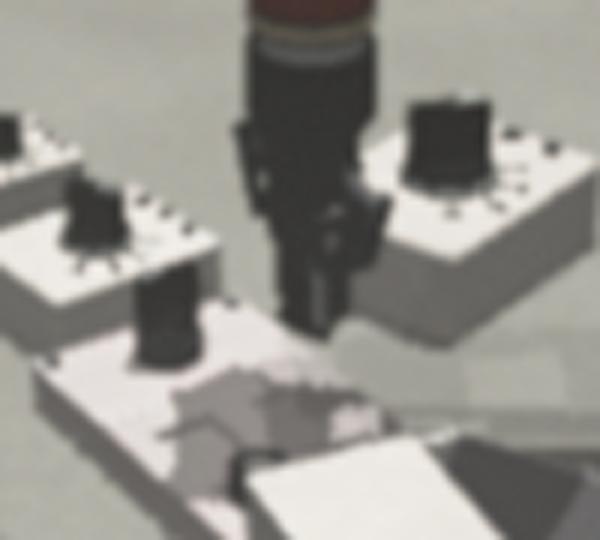

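The gripper still holds the puck above the pocket. I'll lower it to just above contact.

Request:
jog_arm:
  steps:
    - {"dx": 0.06,"dy": -0.03,"dz": -0.5,"twist": 0}
    - {"dx": 0.06,"dy": -0.03,"dz": -0.8,"twist": 0}
    - {"dx": 0.06,"dy": -0.03,"dz": -0.81,"twist": 0}
  newtons: 25

```text
t: 18.92
tool_pos: [0.4696, -0.1627, 0.0478]
tool_rot: [-0.111, 3.133, 0.016]
contact_force: [-0.1, 0.8, 0.1]
opening: 0.0341
```

```bash
python3 -c "
from h import *
to(468.5,-162.4,32.5,94.2)"
```

```text
t 18.93 pos [ 469.6 -162.7   47.8] jaw 94.1 tilt [ 0.006  0.01  -1.   ] F [-0.1  0.8  0.1] open 34.1 q [-0.49 -0.06  2.05  0.01  1.15 -2.14]
dx -0.02 dy 0.00 dz -0.25 twist 0.01 (or +-18)
```

Request:
jog_arm:
  steps:
    - {"dx": -0.03,"dy": 0,"dz": -0.1,"twist": 0}
    - {"dx": -0.03,"dy": 0,"dz": -0.18,"twist": 0}
    - {"dx": -0.03,"dy": 0,"dz": -0.25,"twist": 0}
    - {"dx": -0.01,"dy": 0,"dz": -0.3,"twist": 0}
    - {"dx": 0,"dy": 0,"dz": -0.32,"twist": 0}
  newtons: 20

```text
t: 19.55
tool_pos: [0.4764, -0.166, 0.0373]
tool_rot: [-0.111, 3.12, 0.004]
contact_force: [-3.2, 2.6, 31.7]
opening: 0.0341
```

Request:
jog_arm:
  steps:
    - {"dx": -0.03,"dy": 0.03,"dz": 0.1,"twist": 0}
    - {"dx": -0.13,"dy": 0.06,"dz": 0.12,"twist": 0}
    - {"dx": -0.13,"dy": 0.06,"dz": 0.12,"twist": 0}

```text
t: 19.92
tool_pos: [0.4683, -0.1621, 0.0444]
tool_rot: [-0.111, 3.12, 0.005]
contact_force: [1.7, -0.4, 0.8]
opening: 0.0342
```

Request:
jog_arm:
  steps:
    - {"dx": 0,"dy": 0,"dz": -0.1,"twist": 0}
    - {"dx": 0,"dy": 0,"dz": -0.16,"twist": 0}
    - {"dx": 0,"dy": 0,"dz": -0.2,"twist": 0}
    - {"dx": 0.02,"dy": 0,"dz": -0.22,"twist": 0}

```text
t: 20.42
tool_pos: [0.4735, -0.1634, 0.0363]
tool_rot: [-0.11, 3.113, 0.001]
contact_force: [-1.0, 4.9, 26.6]
opening: 0.0345
```

Request:
jog_arm:
  steps:
    - {"dx": 0,"dy": 0,"dz": 0,"twist": 0}
    - {"dx": 0,"dy": 0,"dz": 0,"twist": 0}
    - {"dx": 0,"dy": 0,"dz": 0,"twist": 0}
  gripper: 118

```text
t: 20.8
tool_pos: [0.4723, -0.1628, 0.0348]
tool_rot: [-0.11, 3.115, 0.003]
contact_force: [-0.8, 0.1, -0.4]
opening: 0.0459
```

Request:
jog_arm:
  steps:
    - {"dx": 0,"dy": 0,"dz": 0.5,"twist": 0}
    - {"dx": 0,"dy": 0,"dz": 1.2,"twist": 0}
    - {"dx": 0,"dy": 0.6,"dz": 2,"twist": 0}
    - {"dx": 0,"dy": 1.8,"dz": 2.5,"twist": 0}
    - {"dx": 0,"dy": 2.8,"dz": 2.5,"twist": 0}

```text
t: 21.42
tool_pos: [0.4729, -0.0059, 0.1857]
tool_rot: [-0.107, 3.112, 0.002]
contact_force: [0.4, 0.1, -0.6]
opening: 0.0462
```

Request:
jog_arm:
  steps:
    - {"dx": 0,"dy": 3,"dz": 0,"twist": 0}
    - {"dx": 0,"dy": 3,"dz": 0,"twist": 0}
    - {"dx": 0,"dy": 3,"dz": 0,"twist": 0}
    - {"dx": 0,"dy": 3,"dz": 0,"twist": 0}

```text
t: 21.92
tool_pos: [0.4717, 0.177, 0.1845]
tool_rot: [-0.116, 3.114, 0.002]
contact_force: [0.0, -0.0, -1.0]
opening: 0.0458
```

```bash
python3 - <<'E'
from h import *
st()
im=grab('scene','s13');tp=grab('top','t13')
b=cv2.imread('pics/s13.png')[160:230,220:300];a=cv2.imread('pics/t13.png')[150:215,230:330]
cv2.imwrite('pics/v1.png',np.hstack([cv2.resize(b,(400,350),interpolation=cv2.INTER_CUBIC),cv2.resize(a,(400,350),interpolation=cv2.INTER_CUBIC)]))
P=cloud(tp)*1000
for i,j in((1,1),(-1,-1)):
    c=pk(i,j); m=(np.hypot(P[...,0]-c[0],P[...,1]-c[1])<20)&(P[...,2]>38); s=P[m]; A=np.c_[s[:,:2]-s[:,:2].mean(0),np.ones(len(s))]; k=s[:,2]>44
    print(i,j,len(s),np.percentile(s[:,2],[5,50,95]).round(1),np.linalg.lstsq(A[k],s[k,2],rcond=None)[0].round(3),k.sum(),s[k].mean(0).round(1))
E
```

```text
t 21.93 pos [471.7 177.  184.5] jaw 94.3 tilt [ 0.026  0.002 -1.   ] F [ 0. -0. -1.] open 45.8 q [ 0.21 -0.23  1.95 -0.    1.39 -1.43]
1 1 95 [46.3 51.7 56.9] [-5.0000e-03  4.0000e-02  5.1859e+01] 92 [537.6 -88.9  51.9]
-1 -1 99 [45.5 51.9 56.6] [3.8000e-02 6.0000e-03 5.1853e+01] 95 [ 475.6 -161.8   51.9]
```

View pics/v1.png

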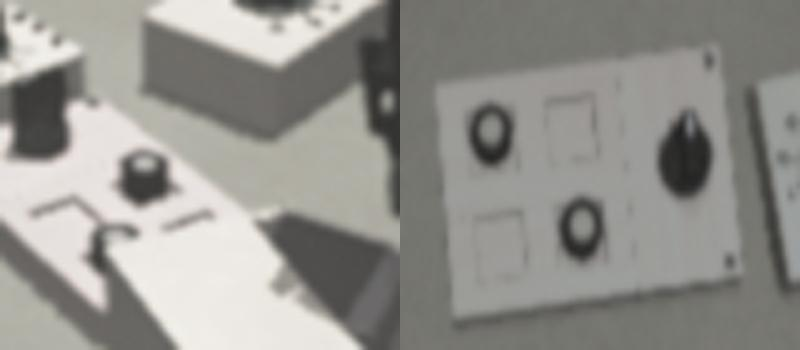

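Both pucks are flat in pockets (+,+) and (−,−), with tops at 51.9 mm. Next I'll shut the bin by pushing the handle bar along its arc with shut fingers.

```bash
python3 -c "
from h import *
to(*B(-125,0),185,84.6)"
```

```text
t 22.02 pos [472.2 174.1 184.6] jaw 94.0 tilt [ 0.026  0.001 -1.   ] F [-0.8  0.3 -0.3] open 45.4 q [ 0.21 -0.23  1.96 -0.    1.39 -1.43]
dx -1.19 dy 1.81 dz 0.01 twist -0.94 (or +-18)
```

Request:
jog_arm:
  steps:
    - {"dx": -1.18,"dy": 0.8,"dz": 0.2,"twist": -0.5}
    - {"dx": -1.18,"dy": 1.75,"dz": 0.2,"twist": -0.97}
    - {"dx": -1.18,"dy": 1.75,"dz": 0.0,"twist": -0.97}
    - {"dx": -1.18,"dy": 1.75,"dz": 0,"twist": -0.97}
    - {"dx": -1.18,"dy": 1.75,"dz": 0,"twist": -0.97}
  gripper: 255
  newtons: 40

```text
t: 22.65
tool_pos: [0.402, 0.2775, 0.184]
tool_rot: [0.158, 3.113, -0.004]
contact_force: [-0.9, -0.5, -0.3]
opening: -0.0
```

```bash
python3 -c "
from h import *
to(*B(-125,0),76,84.6)
im=grab('scene','s14')
b=cv2.imread('pics/s14.png')[170:310,230:380]
cv2.imwrite('pics/v1.png',cv2.resize(b,None,fx=4,fy=4,interpolation=cv2.INTER_CUBIC))"
```

```text
t 22.65 pos [402.  277.5 184. ] jaw 84.2 tilt [ 0.025 -0.004 -1.   ] F [-0.9 -0.5 -0.3] open -0.0 q [ 0.46 -0.26  1.98 -0.01  1.4  -1.01]
dx -0.02 dy 0.09 dz -1.80 twist 0.04 (or +-18)
```

View pics/v1.png

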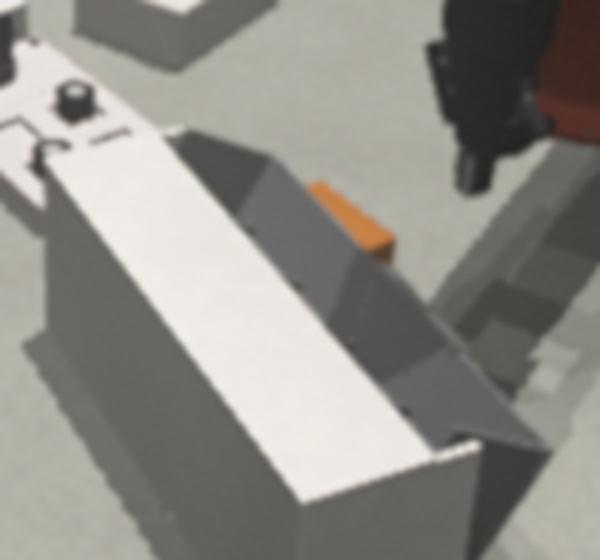

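The bin is empty. I'll go down in front of the bar.

Request:
jog_arm:
  steps:
    - {"dx": -0.03,"dy": 0.09,"dz": -0.6,"twist": 0}
    - {"dx": -0.03,"dy": 0.09,"dz": -1.2,"twist": 0}
    - {"dx": -0.03,"dy": 0.09,"dz": -1.6,"twist": 0}
    - {"dx": -0.03,"dy": 0.09,"dz": -1.8,"twist": 0}
    - {"dx": -0.03,"dy": 0.09,"dz": -1.8,"twist": 0}

```text
t: 23.32
tool_pos: [0.4005, 0.2823, 0.076]
tool_rot: [0.16, 3.113, -0.005]
contact_force: [0.4, 0.1, 0.1]
opening: 0.0002
```

```bash
python3 -c "
from h import *
to(*B(-109,0),76,84.6);to(*B(-85,0),98,84.6);to(*B(-47,0),112,84.6)"
```

```text
t 23.32 pos [400.5 282.3  76. ] jaw 84.1 tilt [ 0.024 -0.004 -1.   ] F [0.4 0.1 0.1] open 0.2 q [ 0.47 -0.13  2.07 -0.02  1.19 -0.99]
dx 0.27 dy -0.02 dz 0.00 twist 0.05 (or +-18)
t 23.32 pos [400.5 282.3  76. ] jaw 84.1 tilt [ 0.024 -0.004 -1.   ] F [0.4 0.1 0.1] open 0.2 q [ 0.47 -0.13  2.07 -0.02  1.19 -0.99]
dx 0.67 dy -0.05 dz 0.37 twist 0.05 (or +-18)
t 23.32 pos [400.5 282.3  76. ] jaw 84.1 tilt [ 0.024 -0.004 -1.   ] F [0.4 0.1 0.1] open 0.2 q [ 0.47 -0.13  2.07 -0.02  1.19 -0.99]
dx 1.30 dy -0.11 dz 0.60 twist 0.05 (or +-18)
```

Request:
jog_arm:
  steps:
    - {"dx": 0.25,"dy": -0.02,"dz": 0,"twist": 0}
    - {"dx": 0.45,"dy": -0.04,"dz": 0.2,"twist": 0}
    - {"dx": 0.65,"dy": -0.05,"dz": 0.35,"twist": 0}
    - {"dx": 0.85,"dy": -0.07,"dz": 0.45,"twist": 0}
    - {"dx": 1.0,"dy": -0.08,"dz": 0.52,"twist": 0}

```text
t: 23.95
tool_pos: [0.4623, 0.2778, 0.1097]
tool_rot: [0.16, 3.111, -0.003]
contact_force: [-4.0, -0.7, 2.9]
opening: -0.0002
```

```bash
python3 -c "
from h import *
to(*B(-45,0),112,84.6)"
```

```text
t 23.95 pos [462.3 277.8 109.7] jaw 84.1 tilt [ 0.026 -0.003 -1.   ] F [-4.  -0.7  2.9] open -0.2 q [ 0.41 -0.06  1.93 -0.01  1.24 -1.05]
dx 0.30 dy -0.04 dz 0.04 twist 0.05 (or +-18)
```

Request:
jog_arm:
  steps:
    - {"dx": 0.12,"dy": -0.01,"dz": 0.03,"twist": 0}
    - {"dx": 0.22,"dy": -0.02,"dz": 0.04,"twist": 0}
    - {"dx": 0.3,"dy": -0.03,"dz": 0.04,"twist": 0}
    - {"dx": 0.34,"dy": -0.03,"dz": 0.04,"twist": 0}

```text
t: 24.45
tool_pos: [0.476, 0.277, 0.1128]
tool_rot: [0.161, 3.13, -0.005]
contact_force: [-37.0, -1.2, 27.7]
opening: 0.0001
```

The force rose to 37 N, so it's hard against the shut stop. Backing off to look.

Request:
jog_arm:
  steps:
    - {"dx": -0.3,"dy": 0.03,"dz": -0.05,"twist": 0}
    - {"dx": -0.9,"dy": 0.09,"dz": 0.1,"twist": 0}
    - {"dx": -0.9,"dy": 0.09,"dz": 1.0,"twist": 0}
    - {"dx": -0.9,"dy": 0.09,"dz": 1.8,"twist": 0}
    - {"dx": -0.9,"dy": -0.5,"dz": 1.8,"twist": 0}

```text
t: 25.08
tool_pos: [0.4247, 0.2486, 0.2263]
tool_rot: [0.156, 3.12, 0.002]
contact_force: [0.2, -0.2, -0.2]
opening: -0.0
```

```bash
python3 - <<'E'
from h import *
st(); im=grab('scene','s15');grab('top','t15')
b=cv2.imread('pics/s15.png')[170:310,230:380]
cv2.imwrite('pics/v1.png',cv2.resize(b,None,fx=4,fy=4,interpolation=cv2.INTER_CUBIC))
for n in('s15','s0' if 0 else 'scene0'):
    P=cloud(load(n)); rel=(P[...,:2]*1000-ob); bx=rel@xb; by=rel@yb; z=P[...,2]*1000
    for y0 in(-150,-110,100,150):
        m=(abs(by-y0)<6)&(bx<20)&(bx>-120)&(z>120)&(z<160)
        if m.sum(): i=np.argmin(np.where(m,bx,999)); print(n,y0,np.round([bx.flat[i],z.flat[i]]))
    m=(abs(by)<40)&(bx<-15)&(bx>-110)&(z>70)&(z<150); print('bar',m.sum(),np.percentile(bx[m],[2,10,50]).round(1),np.median(z[m]).round(1))
E
```

```text
t 25.07 pos [424.7 248.6 226.3] jaw 84.3 tilt [ 0.017  0.    -1.   ] F [ 0.2 -0.2 -0.2] open -0.0 q [ 0.38 -0.28  1.93 -0.01  1.48 -1.09]
s15 -150 [  1. 140.]
s15 -110 [  1. 139.]
s15 100 [  2. 140.]
s15 150 [  1. 139.]
bar 77 [-37.5 -35.8 -30.8] 132.1
scene0 -150 [  2. 141.]
scene0 -110 [ -0. 138.]
scene0 100 [  1. 139.]
scene0 150 [  1. 140.]
bar 73 [-36.7 -35.1 -30.8] 132.1
```

View pics/v1.png

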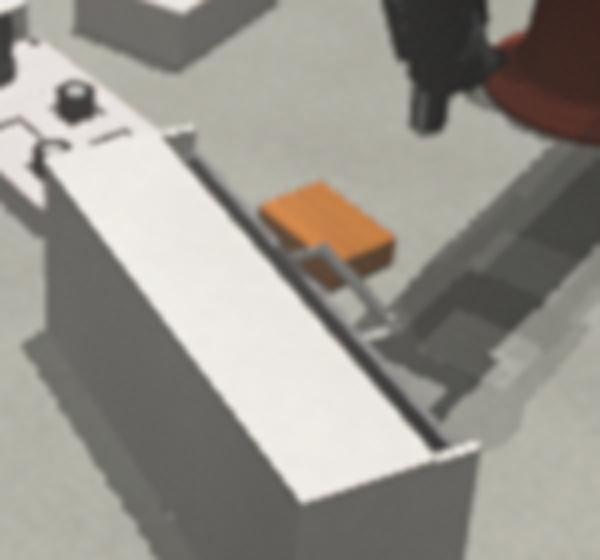

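The bin is shut, with panel and bar in the same place as at the start. On to the screw-knob, whose axis is at about (514.3,−250), with the wing along the carrier's x.

```bash
python3 -c "
from h import *
to(514.3,-249.9,226,94)"
```

```text
t 25.18 pos [422.9 245.6 221.8] jaw 84.0 tilt [ 0.01  -0.003 -1.   ] F [ 0.1  0.5 -0.7] open 0.1 q [ 0.38 -0.28  1.94 -0.01  1.48 -1.09]
dx 1.52 dy -8.26 dz 0.07 twist 1.00 (or +-18)
```

Request:
jog_arm:
  steps:
    - {"dx": 1.0,"dy": -4,"dz": 0,"twist": 1}
    - {"dx": 1.0,"dy": -4,"dz": 0,"twist": 1}
    - {"dx": 1.0,"dy": -4,"dz": 0,"twist": 1}
    - {"dx": 1.0,"dy": -4,"dz": 0,"twist": 1}
    - {"dx": 1.2,"dy": -5,"dz": 0,"twist": 1}
  gripper: 130
  newtons: 60

```text
t: 25.8
tool_pos: [0.4945, -0.0527, 0.2209]
tool_rot: [-0.109, 3.128, -0.003]
contact_force: [0.7, 0.4, -0.0]
opening: 0.0417
```

```bash
python3 -c "
from h import *
to(514.3,-249.9,226,94)"
```

```text
t 25.8 pos [494.5 -52.7 220.9] jaw 94.0 tilt [ 0.011 -0.001 -1.   ] F [ 0.7  0.4 -0. ] open 41.7 q [-0.26 -0.26  1.92  0.    1.47 -1.9 ]
dx 0.33 dy -3.29 dz 0.08 twist 0.00 (or +-18)
```

Request:
jog_arm:
  steps:
    - {"dx": 0.33,"dy": -3.29,"dz": 0,"twist": 0}
    - {"dx": 0.33,"dy": -3.29,"dz": 0,"twist": 0}
    - {"dx": 0.33,"dy": -3.29,"dz": 0,"twist": 0}
    - {"dx": 0.33,"dy": -3.29,"dz": -0.8,"twist": 0}
    - {"dx": 0.33,"dy": -3.29,"dz": -1.5,"twist": 0}

```text
t: 26.42
tool_pos: [0.5143, -0.2514, 0.1287]
tool_rot: [-0.105, 3.128, -0.003]
contact_force: [0.1, 0.6, 0.6]
opening: 0.0422
```

```bash
python3 -c "
from h import *
to(514.3,-249.9,69,94)
im=grab('scene','s16')
b=cv2.imread('pics/s16.png')[120:220,180:290]
cv2.imwrite('pics/v1.png',cv2.resize(b,None,fx=5,fy=5,interpolation=cv2.INTER_CUBIC))"
```

```text
t 26.43 pos [ 514.3 -251.4  128.7] jaw 93.8 tilt [ 0.012 -0.002 -1.   ] F [0.1 0.6 0.6] open 42.2 q [-0.59  0.01  1.84  0.01  1.29 -2.23]
dx -0.00 dy 0.03 dz -1.00 twist 0.02 (or +-18)
```

View pics/v1.png

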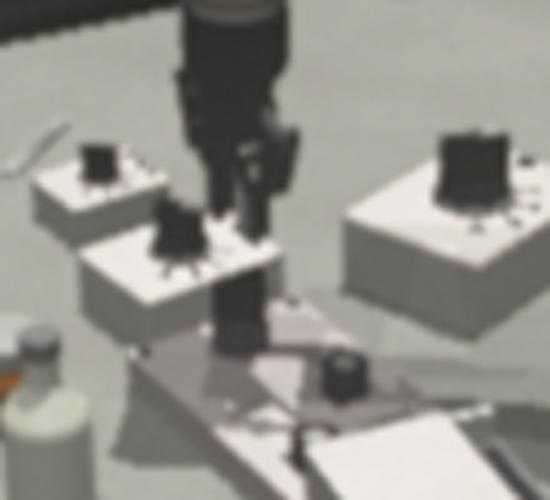

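The fingers straddle the wing. I'll lower and close.

Request:
jog_arm:
  steps:
    - {"dx": 0,"dy": 0.02,"dz": -0.4,"twist": 0}
    - {"dx": 0,"dy": 0.02,"dz": -0.75,"twist": 0}
    - {"dx": 0,"dy": 0.02,"dz": -0.98,"twist": 0}
    - {"dx": 0,"dy": 0.02,"dz": -0.98,"twist": 0}

```text
t: 26.98
tool_pos: [0.5104, -0.2467, 0.0623]
tool_rot: [-0.107, 3.139, 0.009]
contact_force: [-1.4, 1.5, 2.9]
opening: 0.042
```

Request:
jog_arm:
  steps:
    - {"dx": 0,"dy": 0,"dz": 0,"twist": 0}
    - {"dx": 0,"dy": 0,"dz": 0,"twist": 0}
    - {"dx": 0,"dy": 0,"dz": 0,"twist": 0}
    - {"dx": 0,"dy": 0,"dz": 0,"twist": 0}
    - {"dx": 0,"dy": 0,"dz": 0,"twist": 0}
  gripper: 240
  newtons: 60

```text
t: 27.6
tool_pos: [0.5121, -0.2513, 0.0655]
tool_rot: [-0.107, 3.135, -0.007]
contact_force: [-1.2, -10.8, 3.0]
opening: 0.0128
```

```bash
python3 -c "
from h import *
to(514.3,-249.9,69,94)"
```

```text
t 27.6 pos [ 512.1 -251.3   65.5] jaw 93.9 tilt [ 0.005 -0.004 -1.   ] F [ -1.2 -10.8   3. ] open 12.8 q [-0.59  0.08  1.88 -0.    1.18 -2.23]
dx 0.04 dy 0.02 dz 0.06 twist 0.01 (or +-18)
```

Request:
jog_arm:
  steps:
    - {"dx": 0.02,"dy": 0.02,"dz": -0.06,"twist": 0}
    - {"dx": 0.02,"dy": 0.02,"dz": -0.12,"twist": 0}
    - {"dx": 0.02,"dy": 0.02,"dz": -0.16,"twist": 0}

```text
t: 27.98
tool_pos: [0.5123, -0.2515, 0.0574]
tool_rot: [-0.107, 3.137, -0.01]
contact_force: [-10.5, -1.0, 16.9]
opening: 0.0132
```

```bash
python3 -c "
from h import *
st()
im=grab('scene','s17')
b=cv2.imread('pics/s17.png')[130:220,180:290]
cv2.imwrite('pics/v1.png',cv2.resize(b,None,fx=5,fy=5,interpolation=cv2.INTER_CUBIC))"
```

```text
t 27.98 pos [ 512.3 -251.5   57.4] jaw 93.9 tilt [ 0.003 -0.007 -1.   ] F [-10.5  -1.   16.9] open 13.2 q [-0.58  0.09  1.88 -0.    1.17 -2.22]
```

View pics/v1.png

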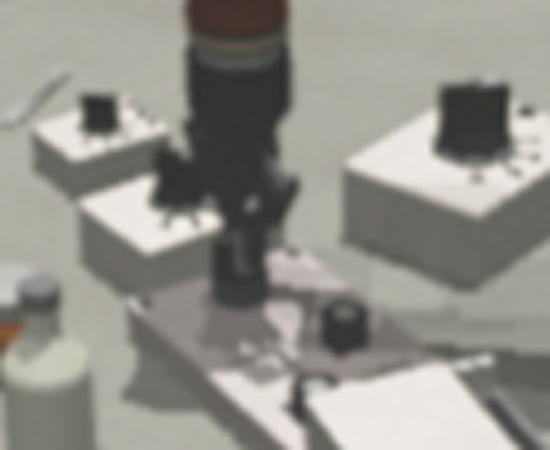

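16.9 N is well above the 6 N spring, so the knob is at the down stop. I'll turn it clockwise while holding it down.

Request:
jog_arm:
  steps:
    - {"dx": 0.02,"dy": 0.01,"dz": -0.05,"twist": -1}
    - {"dx": 0.02,"dy": 0.01,"dz": -0.05,"twist": -2}
    - {"dx": 0.02,"dy": 0.01,"dz": -0.05,"twist": -3}
    - {"dx": 0.02,"dy": 0.01,"dz": -0.05,"twist": -4}
    - {"dx": 0.02,"dy": 0.01,"dz": -0.05,"twist": -5}

```text
t: 28.65
tool_pos: [0.5133, -0.25, 0.0575]
tool_rot: [-1.237, -2.884, 0.008]
contact_force: [-7.4, 6.6, 14.7]
opening: 0.0126
```

```bash
python3 -c "
from h import *
st()"
```

```text
t 28.65 pos [ 513.3 -250.    57.5] jaw 43.6 tilt [-0.005 -0.003 -1.   ] F [-7.4  6.6 14.7] open 12.6 q [-0.58  0.1   1.87 -0.01  1.17 -1.34]
```

Request:
jog_arm:
  steps:
    - {"dx": 0,"dy": 0,"dz": -0.04,"twist": -1}
    - {"dx": 0,"dy": 0,"dz": -0.04,"twist": -2}
    - {"dx": 0,"dy": 0,"dz": -0.04,"twist": -3}
    - {"dx": 0,"dy": 0,"dz": -0.04,"twist": -4}
    - {"dx": 0,"dy": 0,"dz": -0.04,"twist": -5}

```text
t: 29.28
tool_pos: [0.515, -0.2496, 0.0576]
tool_rot: [-2.346, -2.085, -0.001]
contact_force: [0.5, 4.4, 6.3]
opening: 0.0129
```

Request:
jog_arm:
  steps:
    - {"dx": 0,"dy": 0,"dz": -0.03,"twist": -1}
    - {"dx": 0,"dy": 0,"dz": -0.03,"twist": -2}
    - {"dx": 0,"dy": 0,"dz": -0.03,"twist": -3}
    - {"dx": 0,"dy": 0,"dz": -0.03,"twist": -4}

```text
t: 29.78
tool_pos: [0.5164, -0.2503, 0.058]
tool_rot: [2.924, 1.15, 0.006]
contact_force: [-0.2, -0.3, 5.0]
opening: 0.0129
```

```bash
python3 -c "
from h import *
o,_=st(); print(o['wrist_torque'].round(2))
im=grab('scene','s18')
b=cv2.imread('pics/s18.png')[130:220,180:290]
cv2.imwrite('pics/v1.png',cv2.resize(b,None,fx=5,fy=5,interpolation=cv2.INTER_CUBIC))"
```

```text
t 29.77 pos [ 516.4 -250.3   58. ] jaw -47.1 tilt [ 0.004  0.001 -1.   ] F [-0.2 -0.3  5. ] open 12.9 q [-0.58  0.1   1.87  0.    1.17  0.24]
[-0.17  0.04  0.06]
```

View pics/v1.png

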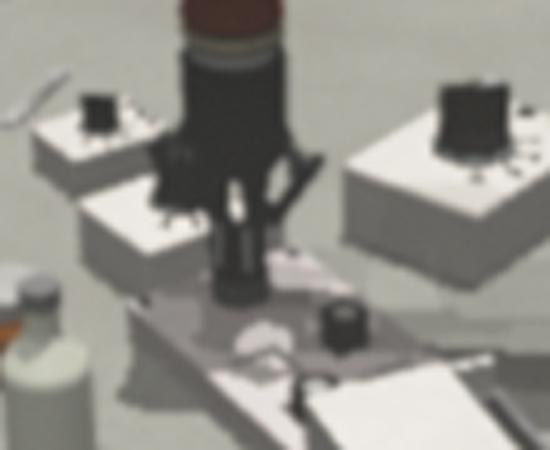

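It has turned 141° so far, and the stop is at 143°. I'll nudge it to the stop.

Request:
jog_arm:
  steps:
    - {"dx": 0,"dy": 0,"dz": -0.03,"twist": -0.4}
    - {"dx": 0,"dy": 0,"dz": -0.03,"twist": -0.8}
    - {"dx": 0,"dy": 0,"dz": -0.03,"twist": -0.8}

```text
t: 30.2
tool_pos: [0.5165, -0.2505, 0.0576]
tool_rot: [2.993, 0.948, 0.004]
contact_force: [-2.8, 0.5, 6.1]
opening: 0.0127
```

```bash
python3 -c "
from h import *
o,_=st(); print(o['wrist_torque'].round(2))"
```

```text
t 30.2 pos [ 516.5 -250.5   57.6] jaw -54.8 tilt [ 0.003 -0.001 -1.   ] F [-2.8  0.5  6.1] open 12.7 q [-0.58  0.1   1.87  0.    1.17  0.37]
[-0.01  0.52  1.56]
```

Request:
jog_arm:
  steps:
    - {"dx": 0,"dy": 0,"dz": 0,"twist": 0.2}
    - {"dx": 0,"dy": 0,"dz": 0,"twist": 0.2}
    - {"dx": 0,"dy": 0,"dz": 0,"twist": 0.2}
  gripper: 150

```text
t: 30.58
tool_pos: [0.5164, -0.2504, 0.0576]
tool_rot: [2.976, 1.001, 0.004]
contact_force: [0.1, -0.5, -0.1]
opening: 0.0352
```

Request:
jog_arm:
  steps:
    - {"dx": 0,"dy": 0,"dz": 0.5,"twist": 0}
    - {"dx": 0,"dy": 0,"dz": 1.2,"twist": 0}
    - {"dx": -0.3,"dy": 0.5,"dz": 2,"twist": 0}
    - {"dx": -0.8,"dy": 1.5,"dz": 2.5,"twist": 0}
    - {"dx": -1.2,"dy": 2.5,"dz": 2.5,"twist": 0}

```text
t: 31.2
tool_pos: [0.4496, -0.1112, 0.2098]
tool_rot: [2.974, 0.998, 0.011]
contact_force: [0.3, 1.6, -0.7]
opening: 0.0352
```

Request:
jog_arm:
  steps:
    - {"dx": -0.5,"dy": 3,"dz": 0,"twist": 0}
    - {"dx": -0.5,"dy": 3,"dz": 0,"twist": 0}
    - {"dx": -0.5,"dy": 3,"dz": 0,"twist": 0}
    - {"dx": -0.5,"dy": 3,"dz": 0,"twist": 0}

```text
t: 31.7
tool_pos: [0.4187, 0.072, 0.2099]
tool_rot: [2.971, 1.009, 0.012]
contact_force: [-0.4, 0.5, 0.5]
opening: 0.0352
```

```bash
python3 - <<'E'
from h import *
st()
im=grab('scene','s19');tp=grab('top','t19')
b=cv2.imread('pics/s19.png')[135:225,170:290];a=cv2.imread('pics/t19.png')[150:215,235:362]
cv2.imwrite('pics/v1.png',cv2.resize(b,None,fx=6,fy=6,interpolation=cv2.INTER_CUBIC))
cv2.imwrite('pics/v2.png',cv2.resize(a,None,fx=6.2,fy=6.2,interpolation=cv2.INTER_CUBIC))
for t in('t5','t19'):
    P=cloud(load(t))*1000
    for nm,(u0,v0,u1,v1),zr in(('knob',(290,162,314,194),(76,100)),('dial',(325,165,352,194),(82,100))):
        s=P[v0:v1,u0:u1].reshape(-1,3); s=s[(s[:,2]>zr[0])&(s[:,2]<zr[1])]
        print(t,nm,len(s),np.median(s[:,2]).round(1),cv2.minAreaRect(s[:,:2].astype(np.float32)))
    for i,j in((1,1),(-1,-1)):
        c=pk(i,j); m=(np.hypot(P[...,0]-c[0],P[...,1]-c[1])<20)&(P[...,2]>44); s=P[m]; 
        if len(s): print('puck',np.median(s,0).round(1),len(s))
E
```

```text
t 31.7 pos [418.7  72.  209.9] jaw -52.5 tilt [ 0.008 -0.001 -1.   ] F [-0.4  0.5  0.5] open 35.2 q [-0.   -0.45  2.08 -0.    1.5   0.91]
t5 knob 61 92.5 ((514.18115234375, -250.1468048095703), (42.52861404418945, 14.379518508911133), 3.9030933380126953)
t5 dial 60 91.6 ((504.1468200683594, -369.0101623535156), (13.683854103088379, 41.715824127197266), 24.275238037109375)
t19 knob 58 84.0 ((513.8711547851562, -250.54803466796875), (41.10175323486328, 13.838134765625), 39.946441650390625)
t19 dial 59 91.2 ((505.0171203613281, -369.535888671875), (13.930784225463867, 40.482444763183594), 25.70841407775879)
puck [536.9 -88.5  51.9] 92
puck [ 475.8 -162.    51.7] 93
```

View pics/v1.png

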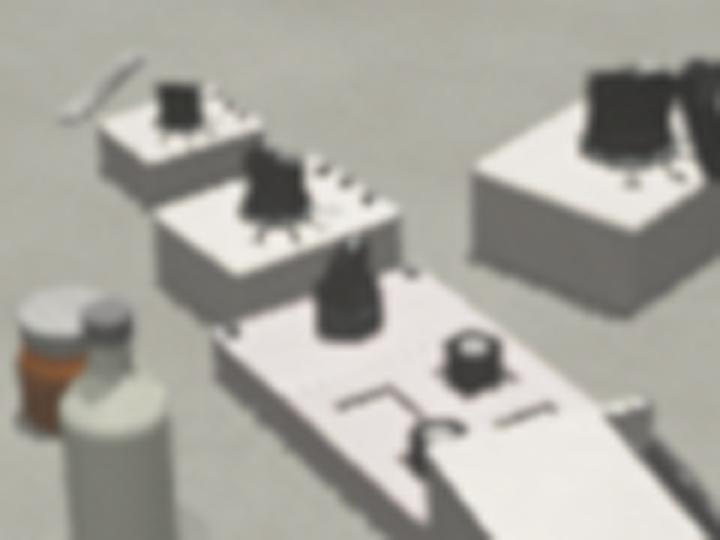

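View pics/v2.png

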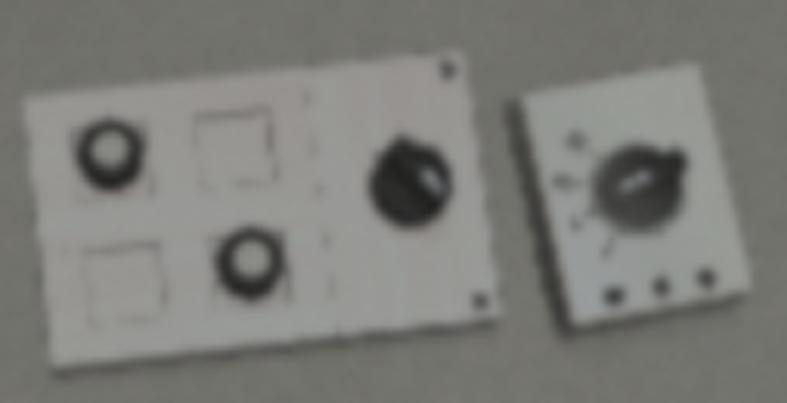

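The knob is home: it turned by about 143° and stays 8.5 mm down after release. The pucks haven't moved. Next I'll measure the tick angles on the dial_box.

```bash
python3 - <<'E'
from h import *
for n in('t19','t5','s19'):
    im=load(n); g=cv2.cvtColor(im['frame'],cv2.COLOR_RGB2GRAY).astype(np.float32)
    ax=np.array([505,-369.6]); r=np.arange(20,52,1.); th=np.arange(0,360,1.)
    out=np.zeros((len(r),len(th)),np.float32)
    mx=np.zeros_like(out);my=np.zeros_like(out)
    for i,a in enumerate(r):
        for j,t in enumerate(th):
            p=np.array([ax[0]+a*np.cos(np.radians(t)),ax[1]+a*np.sin(np.radians(t)),50])/1000
            mx[i,j],my[i,j]=proj(im,p)
    out=cv2.remap(g,mx,my,cv2.INTER_CUBIC)
    vis=cv2.resize(out[:,20:200],(720,256),interpolation=cv2.INTER_CUBIC); vis=cv2.normalize(vis,None,0,255,cv2.NORM_MINMAX).astype(np.uint8)
    for k in range(0,180,30): cv2.putText(vis,str(20+k),(k*4,250),0,.45,255,1)
    cv2.imwrite(f'pics/pol_{n}.png',vis)
cv2.imwrite('pics/pol.png',np.vstack([cv2.imread(f'pics/pol_{n}.png') for n in('t19','s19')]))
E
```

```text
(no output)
```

View pics/pol.png

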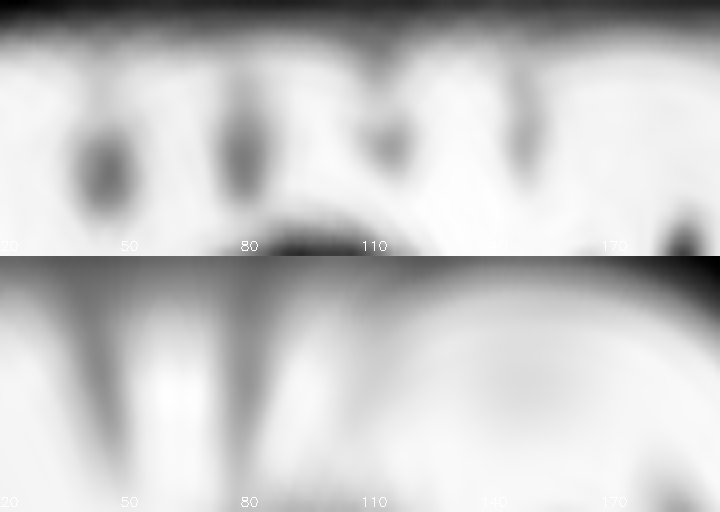

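The ticks are at about 151°, 116°, 81° and 46° for one to four dots. The pointer is at 115°, on two dots. It has to turn 34–35° clockwise to 81°. Moving over the selector.

Request:
jog_arm:
  steps:
    - {"dx": 0.5,"dy": -4,"dz": 0,"twist": 1}
    - {"dx": 0.5,"dy": -4,"dz": 0,"twist": 2}
    - {"dx": 0.5,"dy": -4,"dz": 0,"twist": 3}
    - {"dx": 0.5,"dy": -4,"dz": 0,"twist": 4}
    - {"dx": 0.5,"dy": -4,"dz": 0,"twist": 5}
  gripper: 130

```text
t: 32.42
tool_pos: [0.4487, -0.1754, 0.2095]
tool_rot: [2.329, 2.107, 0.012]
contact_force: [-0.6, 0.0, -0.3]
opening: 0.0419
```

```bash
python3 -c "
from h import *
to(504.6,-369.3,200,25)"
```

```text
t 32.42 pos [ 448.7 -175.4  209.5] jaw -5.7 tilt [ 0.007  0.004 -1.   ] F [-0.6  0.  -0.3] open 41.9 q [-0.53 -0.29  1.96  0.01  1.46 -0.43]
dx 0.93 dy -3.23 dz -0.16 twist 3.07 (or +-18)
```

Request:
jog_arm:
  steps:
    - {"dx": 0.93,"dy": -3.23,"dz": 0,"twist": 1}
    - {"dx": 0.93,"dy": -3.23,"dz": 0,"twist": 2}
    - {"dx": 0.93,"dy": -3.23,"dz": 0,"twist": 3.07}
    - {"dx": 0.93,"dy": -3.23,"dz": 0,"twist": 3.07}
    - {"dx": 0.93,"dy": -3.23,"dz": -0.8,"twist": 3.07}

```text
t: 33.05
tool_pos: [0.5059, -0.3745, 0.1657]
tool_rot: [1.691, 2.637, 0.009]
contact_force: [0.5, 0.6, -0.4]
opening: 0.0421
```

```bash
python3 -c "
from h import *
to(504.6,-369.3,110,25)"
```

```text
t 33.05 pos [ 505.9 -374.5  165.7] jaw 24.7 tilt [ 0.01  0.   -1.  ] F [ 0.5  0.6 -0.4] open 42.1 q [-0.76  0.11  1.67  0.01  1.36 -1.19]
dx -0.02 dy 0.09 dz -0.93 twist 0.03 (or +-18)
```

Request:
jog_arm:
  steps:
    - {"dx": -0.02,"dy": 0.07,"dz": -0.5,"twist": 0}
    - {"dx": -0.02,"dy": 0.07,"dz": -0.95,"twist": 0}
    - {"dx": -0.02,"dy": 0.07,"dz": -0.95,"twist": 0}

```text
t: 33.42
tool_pos: [0.5022, -0.3694, 0.1055]
tool_rot: [1.698, 2.641, 0.011]
contact_force: [-0.3, -0.7, 0.5]
opening: 0.0417
```

```bash
python3 -c "
from h import *
to(504.6,-369.3,68,25)
im=grab('scene','s20')
b=cv2.imread('pics/s20.png')[120:220,170:270]
cv2.imwrite('pics/v1.png',cv2.resize(b,None,fx=5,fy=5,interpolation=cv2.INTER_CUBIC))"
```

```text
t 33.42 pos [ 502.2 -369.4  105.5] jaw 24.5 tilt [ 0.006  0.005 -1.   ] F [-0.3 -0.7  0.5] open 41.7 q [-0.76  0.15  1.72  0.01  1.27 -1.19]
dx 0.04 dy 0.00 dz -0.62 twist 0.05 (or +-18)
```

View pics/v1.png

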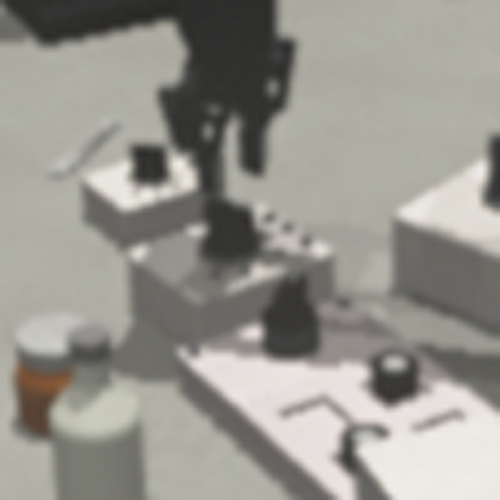

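The jaws straddle the bar. Lower, then close with a moderate grip.

Request:
jog_arm:
  steps:
    - {"dx": 0.04,"dy": 0,"dz": -0.3,"twist": 0.05}
    - {"dx": 0.04,"dy": 0,"dz": -0.5,"twist": 0.05}
    - {"dx": 0.04,"dy": 0,"dz": -0.6,"twist": 0.05}
    - {"dx": 0.04,"dy": 0,"dz": -0.6,"twist": 0.05}

```text
t: 33.98
tool_pos: [0.5056, -0.3699, 0.071]
tool_rot: [1.684, 2.646, 0.011]
contact_force: [-0.3, 0.6, -0.2]
opening: 0.0418
```

Request:
jog_arm:
  steps:
    - {"dx": 0,"dy": 0,"dz": 0,"twist": 0}
    - {"dx": 0,"dy": 0,"dz": 0,"twist": 0}
    - {"dx": 0,"dy": 0,"dz": 0,"twist": 0}
    - {"dx": 0,"dy": 0,"dz": 0,"twist": 0}
    - {"dx": 0,"dy": 0,"dz": 0,"twist": 0}
  gripper: 240
  newtons: 40

```text
t: 34.6
tool_pos: [0.5052, -0.3704, 0.0717]
tool_rot: [1.684, 2.647, 0.009]
contact_force: [-5.5, -0.6, 4.6]
opening: 0.0134
```

```bash
python3 -c "
from h import *
to(504.6,-369.3,68,-9.5)"
```

```text
t 34.6 pos [ 505.2 -370.4   71.7] jaw 25.1 tilt [ 0.007  0.002 -1.   ] F [-5.5 -0.6  4.6] open 13.4 q [-0.75  0.2   1.73  0.01  1.21 -1.19]
dx -0.01 dy 0.02 dz -0.06 twist -3.46 (or +-18)
```

Request:
jog_arm:
  steps:
    - {"dx": 0,"dy": 0,"dz": 0,"twist": -0.9}
    - {"dx": 0,"dy": 0,"dz": 0,"twist": -1.8}
    - {"dx": 0,"dy": 0,"dz": 0,"twist": -2.7}
    - {"dx": 0,"dy": 0,"dz": 0,"twist": -3.45}
    - {"dx": 0,"dy": 0,"dz": 0,"twist": -3.45}

```text
t: 35.22
tool_pos: [0.5057, -0.3704, 0.0717]
tool_rot: [2.39, 2.028, 0.008]
contact_force: [-0.4, -0.5, 1.2]
opening: 0.0131
```

```bash
python3 -c "
from h import *
o,_=st(); print(o['wrist_torque'].round(2))"
```

```text
t 35.23 pos [ 505.7 -370.4   71.7] jaw -9.4 tilt [ 0.008 -0.002 -1.   ] F [-0.4 -0.5  1.2] open 13.1 q [-0.75  0.2   1.73  0.    1.2  -0.59]
[-0.12  0.14  0.01]
```

Request:
jog_arm:
  steps:
    - {"dx": 0,"dy": 0,"dz": 0,"twist": 0}
    - {"dx": 0,"dy": 0,"dz": 0,"twist": 0}
    - {"dx": 0,"dy": 0,"dz": 0,"twist": 0}
  gripper: 140

```text
t: 35.6
tool_pos: [0.5058, -0.3703, 0.0716]
tool_rot: [2.389, 2.029, 0.008]
contact_force: [-0.3, 0.2, -0.0]
opening: 0.0384
```

Request:
jog_arm:
  steps:
    - {"dx": 0,"dy": 0,"dz": 0.5,"twist": 0}
    - {"dx": 0,"dy": 0,"dz": 1.2,"twist": 0}
    - {"dx": -0.3,"dy": 0.5,"dz": 2,"twist": 0}
    - {"dx": -0.8,"dy": 1.5,"dz": 2.5,"twist": 0}
    - {"dx": -1.2,"dy": 2.5,"dz": 2.5,"twist": 0}

```text
t: 36.22
tool_pos: [0.439, -0.2314, 0.2242]
tool_rot: [2.386, 2.024, 0.011]
contact_force: [1.3, 1.4, 0.4]
opening: 0.0384
```

Request:
jog_arm:
  steps:
    - {"dx": 0,"dy": 5,"dz": 0,"twist": 0}
    - {"dx": 0,"dy": 5,"dz": 0,"twist": 0}
    - {"dx": 0,"dy": 5,"dz": 0,"twist": 0}
    - {"dx": 0,"dy": 5,"dz": 0,"twist": 0}
    - {"dx": 0,"dy": 5,"dz": 0,"twist": 0}

```text
t: 36.85
tool_pos: [0.4386, 0.0708, 0.2246]
tool_rot: [2.384, 2.025, 0.013]
contact_force: [0.3, 0.1, 0.9]
opening: 0.0383
```

```bash
python3 - <<'E'
from h import *
st()
im=grab('scene','s21');tp=grab('top','t21')
a=cv2.imread('pics/t21.png')[150:215,235:362]
cv2.imwrite('pics/v2.png',cv2.resize(a,None,fx=6.2,fy=6.2,interpolation=cv2.INTER_CUBIC))
P=cloud(tp)*1000
for nm,(u0,v0,u1,v1),zr in(('knob',(290,162,314,194),(76,100)),('dial',(325,165,352,194),(82,100))):
        s=P[v0:v1,u0:u1].reshape(-1,3); s=s[(s[:,2]>zr[0])&(s[:,2]<zr[1])]
        print(nm,len(s),np.median(s[:,2]).round(1),cv2.minAreaRect(s[:,:2].astype(np.float32)))
for i,j in((1,1),(-1,-1)):
        c=pk(i,j); m=(np.hypot(P[...,0]-c[0],P[...,1]-c[1])<20)&(P[...,2]>44); s=P[m]; 
        if len(s): print('puck',np.median(s,0).round(1),len(s))
E
```

```text
t 36.85 pos [438.6  70.8 224.6] jaw -9.3 tilt [ 0.015 -0.005 -1.   ] F [0.3 0.1 0.9] open 38.3 q [-0.   -0.41  2.03 -0.    1.51  0.16]
knob 56 83.6 ((514.174560546875, -250.56295776367188), (42.083335876464844, 13.568028450012207), 40.44393539428711)
dial 62 90.3 ((504.2051696777344, -369.7630920410156), (41.58552932739258, 15.101472854614258), 83.39221954345703)
puck [537.5 -88.5  51.7] 92
puck [ 475.7 -161.5   52.2] 91
```

View pics/v2.png

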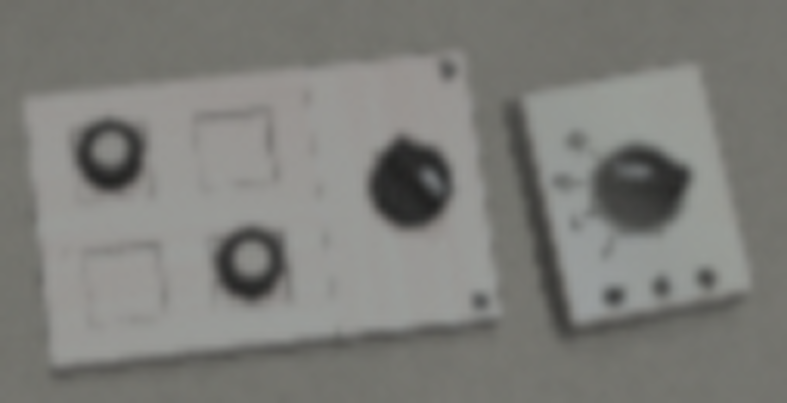

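View pics/t21.png

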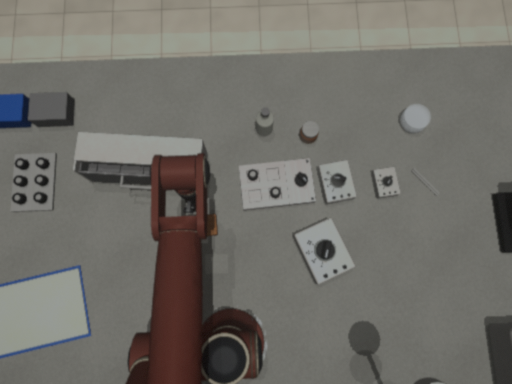

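View pics/s21.png

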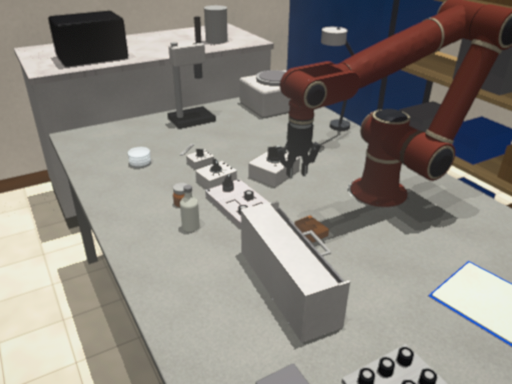

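The pointer is on the three-dot tick (about 83° measured, tick at 81°), and the bystanders look unmoved. Handing in.

```bash
python3 -c "
from h import *
print(ctrl.finish_job())"
```

```text
the job is handed in; nothing more can be done
None
```

I did the job in the order asked and handed it in at about 37 s of robot time; the hand-in gave no verdict. The bin held only two specimens, and they now sit in two diagonal pockets of the carrier.

- **Bin:** I tilted it forward until it pushed back with about 17 N. In the image the panel edge measured about 0.51–0.53 rad instead of 0.55, but the force says it was at the stop. I shut it after both pucks were placed. The push to close it peaked at about 37 N in x plus 28 N in z, with the fingertips on the handle bar. The shut panel and handle are within 1–2 mm of where they were at the start.
- **Pucks:** both lie flat, with tops at about 52 mm (51 mm expected). Each took two presses to settle flat. Neither moved after that.
- **Knob:** it turned by about 143°, to its stop. It stayed about 8.5 mm down after release, slightly more than the 7–8 mm stated, which is within measuring error.
- **Selector:** I turned the middle-sized box (131 × 102 × 51 mm) from two dots to three. The pointer measured 83° against the tick at 81°, with almost no torque left when I let go.
- **Bystanders:** the bottle and jar look unmoved in the last pictures. The wooden box was partly hidden by the arm, but the gripper never went near it.

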